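# Steady a rocking pipetting deck and butt the tube blocks home

### The job

The grey pipetting deck rocks because some of its levelling screws have been backed off: with it still empty, screw the short feet down by their knobs until the deck stands level and steady with all four feet on the bench. Then load every tube block from the bench in a row along the deck's low back rail, square to it, the first butted against the end stop on the left and each next one flush against its neighbour with no gaps. Do not knock over the two bottles.

Things in the scene. Friction and masses are not known exactly. Their poses are not given: they have to be found in the camera images.
- deck: Loose grey anodised plate, 190 mm deep (x) by 340 mm long (y), 4.1 kg, on a levelling screw at each corner. Origin: under the plate's centre, in the plane of the foot tips when all screws read 0; z up, flat top at z = 42 mm. x points to the back rail, y to the end stop (left end). Front = robot's side. At first it rocks about the diagonal through the front-right and rear-left feet.
- row_corner (a point): Where the row begins: corner of stop and rail at the deck's top, deck frame (28, 112, 42) mm, axes as the deck's. End stop: aluminium bar, inner face at y = 112 mm, 74 mm long (x), 24 mm tall above the top. Back rail: aluminium strip only 9 mm tall, front face at x = 28 mm, running 235 mm from here to -y. Blocks stand at -x, -y of this corner.
- screw_fl (a joint): Turn of the front left levelling screw, rad, growing clockwise seen from above. Clockwise lowers its foot and knob by 1.5 mm per rad; at 0 the tip lies in the deck's own z = 0 plane, below 0 the foot is short. Range -5.5 to 2.2; stays where left; turns with about 0.05 N m, more under load. Starts backed off, -4.2 to -1.9.
- knob_fl_top (a point): Centre of the top of the front left screw's knob: a black fluted round knob, 33 mm across and 22 mm tall, upright axis at x = -74, y = 148 mm of the deck; its top is 26 mm above the deck's top when the screw is at 0 and higher when it is backed off. Any grip across it works.
- foot_fl_tip (a point): Centre of the underside of the front left foot's rubber pad (26 mm across), below that knob. World z = 0 is the bench: a foot that bears has its tip at about 0 mm.
- screw_fr (a joint): Turn of the front right levelling screw, rad, growing clockwise seen from above. Clockwise lowers its foot and knob by 1.5 mm per rad; at 0 the tip lies in the deck's own z = 0 plane, below 0 the foot is short. Range -5.5 to 2.2; stays where left; turns with about 0.05 N m, more under load. Starts right, within 0.1 of 0.
- knob_fr_top (a point): Centre of the top of the front right screw's knob: a black fluted round knob, 33 mm across and 22 mm tall, upright axis at x = -74, y = -148 mm of the deck; its top is 26 mm above the deck's top when the screw is at 0 and higher when it is backed off. Any grip across it works.
- foot_fr_tip (a point): Centre of the underside of the front right foot's rubber pad (26 mm across), below that knob. World z = 0 is the bench: a foot that bears has its tip at about 0 mm.
- screw_rl (a joint): Turn of the rear left levelling screw, rad, growing clockwise seen from above. Clockwise lowers its foot and knob by 1.5 mm per rad; at 0 the tip lies in the deck's own z = 0 plane, below 0 the foot is short. Range -5.5 to 2.2; stays where left; turns with about 0.05 N m, more under load. Starts right, within 0.1 of 0.
- knob_rl_top (a point): Centre of the top of the rear left screw's knob: a black fluted round knob, 33 mm across and 22 mm tall, upright axis at x = 74, y = 148 mm of the deck; its top is 26 mm above the deck's top when the screw is at 0 and higher when it is backed off. Any grip across it works.
- foot_rl_tip (a point): Centre of the underside of the rear left foot's rubber pad (26 mm across), below that knob. World z = 0 is the bench: a foot that bears has its tip at about 0 mm.
- screw_rr (a joint): Turn of the rear right levelling screw, rad, growing clockwise seen from above. Clockwise lowers its foot and knob by 1.5 mm per rad; at 0 the tip lies in the deck's own z = 0 plane, below 0 the foot is short. Range -5.5 to 2.2; stays where left; turns with about 0.05 N m, more under load. Starts backed off, -4.2 to -1.9.
- knob_rr_top (a point): Centre of the top of the rear right screw's knob: a black fluted round knob, 33 mm across and 22 mm tall, upright axis at x = 74, y = -148 mm of the deck; its top is 26 mm above the deck's top when the screw is at 0 and higher when it is backed off. Any grip across it works.
- foot_rr_tip (a point): Centre of the underside of the rear right foot's rubber pad (26 mm across), below that knob. World z = 0 is the bench: a foot that bears has its tip at about 0 mm.
- block_a: Tube block: white block with a grey base, 56 x 56 mm and 50 mm tall, nine wells with some closed micro tubes whose lids stand 4 mm above its top; 0.24 kg, solid sides. Origin: centre of its underside; z up. All blocks are alike and any side may face any way. It may be absent (None from the start); three or four are present, on the bench on either side of the deck.
- block_b: Tube block: white block with a grey base, 56 x 56 mm and 50 mm tall, nine wells with some closed micro tubes whose lids stand 4 mm above its top; 0.24 kg, solid sides. Origin: centre of its underside; z up. All blocks are alike and any side may face any way. It may be absent (None from the start); three or four are present, on the bench on either side of the deck.
- block_c: Tube block: white block with a grey base, 56 x 56 mm and 50 mm tall, nine wells with some closed micro tubes whose lids stand 4 mm above its top; 0.24 kg, solid sides. Origin: centre of its underside; z up. All blocks are alike and any side may face any way. It may be absent (None from the start); three or four are present, on the bench on either side of the deck.
- block_d: Tube block: white block with a grey base, 56 x 56 mm and 50 mm tall, nine wells with some closed micro tubes whose lids stand 4 mm above its top; 0.24 kg, solid sides. Origin: centre of its underside; z up. All blocks are alike and any side may face any way. It may be absent (None from the start); three or four are present, on the bench on either side of the deck.
- amber_bottle: Small amber bottle with a blue cap, 45 mm across, 80 mm tall, standing on the left of the bench; a bystander. Origin: centre of its underside.
- white_bottle: Small white-capped bottle, 43 mm across, 75 mm tall, standing near the tube blocks; a bystander. Origin: centre of its underside.

How it is judged:
By the outcome, as a careful person would: the job done as asked, in the order asked, and still so for the second after the job is handed in, with the robot touching nothing.
Of block_a, block_b, block_c, block_d only 3 to 4 are there at a start; the rules pass over those that are not, and their reading is None.
At some moment in a run one of block_a, block_b, block_c, block_d may be knocked a few centimetres aside while the robot is not near it.
Once in a run the grip may slacken for a moment while it holds something.
It also fails if it takes over 210 s, if anything falls off the work surface, if the arm or the gripper's body presses on something with over 40 N, if the wrist force passes 120 N, or if a joint passes its speed limit or range.

### The arm

A 7-joint arm with a two-finger parallel gripper is mounted at the origin on a cart in front of the work surface, level with it; the furniture and walls round the work are solid. World frame = base frame: x ahead of the robot, y to its left, z up, the work surface at z = 0. Lengths are in m, angles in rad, forces in N, time in s.
With the tool pointing down it reaches from about 0.4 to 0.85 m from the base axis. Payload 10.4 kg.
Tool frame: the origin (TCP) lies midway between the tips of the shut fingers; the grasp point (between the pads) lies 19 mm behind it (manip.pinch_z is the distance from the TCP to the grasp point, in m); y points along the fingers, x is the direction in which the jaws open and shut, and the axes are right-handed (so a half turn about y gives the same grasp; the last joint's range is limited). The gripper opens to 85 mm and grips with 20 to 120 N. Pads are 22 mm wide; open, the fingers measure 114 mm over their backs; the gripper's body (76 mm by 85 mm) begins 54 mm behind the grasp point. The pads swing forward as they close: fully open they stand 13 mm farther back than shut.
Start: joints at [1.291, 0.332, -0.065, 1.46, 0.022, 1.35, -0.088], TCP at [0.159, -0.605, 0.231] pointing down, gripper open.
Joint ranges: [-2.6, 2.6], [-0.5, 2.12], [-1.47, 1.34], [0.16, 2.42], [-1.27, 4.41], [0.06, 2.06], [-2.6, 2.6]. Speed limits (rad/s): [2.22, 2.22, 2.79, 2.79, 3.14, 3.14, 3.14].

### API

Orientations are given as a unit quaternion [x, y, z, w].
In Python, from workcell import manip gives the robot as it stands.
- The arm moves only by the shell command python3 -m pendant 'ROWS' [OPENING] [FORCE]. ROWS is a JSON object of lists of equal length, an entry for each row: "offset": the shift along the tool's x, y, z scaled (see below), a list of three; "turn": the turn, a rotation vector about the tool's x, y, z scaled (see below), a list of three. A call has 1 to 12 rows; each row is the pose to reach, as a shift and turn from the pose measured when the call began, along the tool's axes at that moment; what a row does not reach only later rows make up. The controller multiplies each number of a shift by 200 mm and each number of a turn by 45 degrees. A row lasts 1/8 s, in which the tool goes at most 62.5 mm and 10.7 degrees, less where a joint would pass 70% of its speed; a pose out of reach is approached as far as the arm can. A call with a number of a shift or a turn outside -1 to 1 is refused whole. A call with a gripper value outside its range is refused whole. OPENING is the opening in per cent of the stroke, from 0 (shut) to 100 (fully open), set as the call begins (- or left out, the last holds). The fingers move at their own pace and stop on an object; FORCE is the grip in N (left out, the last holds). Time passes only in rows, so rows that repeat a pose let the fingers close. It gives the time, the measured TCP pose, the force and the opening at its end, in the units of the state.
- manip.get_obs(): the state, without advancing time (a new reading comes with each control period).
- manip.camera(name): name is "scene" or "top" or "wrist"; returns (picture, depth): 480x640x3 uint8, red, green, blue; 480x640 float32, m along the optical axis (not along the pixel's ray), 0 where there is no reading.
- manip.camera_model(name): a dict with "intrinsics" (3x3 intrinsics, pixels), "R" (3x3) and "t" (3): a world point X has camera coordinates R X + t; the wrist camera has in their place "tool_from_camera" (4x4, takes a point from camera to tool coordinates, whose origin is the TCP and whose axes are the tool frame's). Camera axes: x right, y down, z forward; pixel columns grow to the right and rows downward; lengths in m; the calibration is good to about 2 mm. A picture is of the moment at which its call begins: read the wrist's pose just before it. camera_model takes no time and is no camera call.
- manip.hand_in(): hands the job in, once; it reports no verdict.
The state is a dict: "clock": time; "joint_pos": joint angles; "joint_velocities": joint speeds; "tau": joint torques, N m; "position": TCP position; "ee_rot": TCP orientation; "ft_force": force on the tool from outside, world axes, zero at the start; "torque": the same for the moment, N m; "grip_width": opening from 0.0 (shut) to 1.0 (fully open).
Only numpy, scipy, OpenCV 4.12 (cv2) and the standard library are available. Lean on these libraries where they do the work, as an engineer would, in place of code of your own. Each camera call takes 0.05 s, during which the arm holds its last target. There are 200 camera calls.

## Working session

There is one attempt and no reset: what is moved stays moved. The work goes in short steps, Python scripts to look and compute and a shell command to move; the robot and the scene stay as the last step left them, time stands still between calls to the robot, and variables do not carry over. Pictures are saved under pics/ and viewed, about 12 in all and at most 16, crops included, and the job is handed in when it is done.

```bash
ls; mkdir -p pics
cat > h.py <<'E'
import numpy as np, cv2, json
from workcell import manip
from scipy.spatial.transform import Rotation as Ro
def cam(n):
    o=manip.get_obs(); im,d=manip.camera(n); m=manip.camera_model(n); return im,d,m,o
def world(d,m,o=None):
    K=np.array(m["intrinsics"]); v,u=np.mgrid[:d.shape[0],:d.shape[1]]
    P=np.stack([(u-K[0,2])/K[0,0]*d,(v-K[1,2])/K[1,1]*d,d],-1)
    if "R" in m: W=(P-np.array(m["t"]))@np.array(m["R"])
    else:
        T=np.array(m["tool_from_camera"]); W=P@T[:3,:3].T+T[:3,3]
        W=W@Ro.from_quat(o["ee_rot"]).as_matrix().T+np.array(o["position"])
    W[d<=0]=np.nan; return W
def save(n,im): cv2.imwrite("pics/"+n,cv2.cvtColor(im,cv2.COLOR_RGB2BGR))
E
python3 - <<'E'
from h import *
o=manip.get_obs(); print(o["position"],o["ee_rot"],manip.pinch_z,o["clock"]); print(Ro.from_quat(o["ee_rot"]).as_matrix().round(3))
for n in("top","scene"):
    im,d,m,o=cam(n); save(n+"0.png",im); np.savez("/tmp/"+n,im=im,W=world(d,m,o)); print(m)
print(manip.camera_model("wrist"))
E
```

```text
pics
[ 0.15861964 -0.60414879  0.23052562] [-0.5596263   0.43227519 -0.43143724  0.56019502] 0.0187 0.0
[[ 0.254 -0.     0.967]
 [-0.967  0.001  0.254]
 [-0.001 -1.    -0.   ]]
{'intrinsics': array([[515.14736343,   0.        , 322.28429407],
       [  0.        , 515.14736343, 238.11523155],
       [  0.        ,   0.        ,   1.        ]]), 'R': array([[ 0.01087622, -0.99993015, -0.00462636],
       [-0.9990712 , -0.01067373, -0.04174699],
       [ 0.04169469,  0.00507611, -0.9991175 ]]), 't': array([-0.08093137,  0.53687661,  1.30861223])}
{'intrinsics': array([[624.44342506,   0.        , 310.25946945],
       [  0.        , 624.44342506, 236.9475327 ],
       [  0.        ,   0.        ,   1.        ]]), 'R': array([[-0.6729964 , -0.739403  ,  0.01894862],
       [-0.43029823,  0.37055859, -0.82312196],
       [ 0.60159727, -0.56211168, -0.5675484 ]]), 't': array([0.2981848 , 0.34807921, 1.12004335])}
{'intrinsics': array([[360.60651397,   0.        , 315.41939459],
       [  0.        , 360.60651397, 235.59731581],
       [  0.        ,   0.        ,   1.        ]]), 'tool_from_camera': array([[ 9.99999921e-01,  2.61064929e-04, -3.00291799e-04,
         6.72385657e-04],
       [ 3.68725616e-04, -3.24299609e-01,  9.45954348e-01,
        -1.42870251e-01],
       [ 1.49570992e-04, -9.45954383e-01, -3.24299680e-01,
         8.41117936e-02],
       [ 0.00000000e+00,  0.00000000e+00,  0.00000000e+00,
         1.00000000e+00]])}
```

View pics/top0.png

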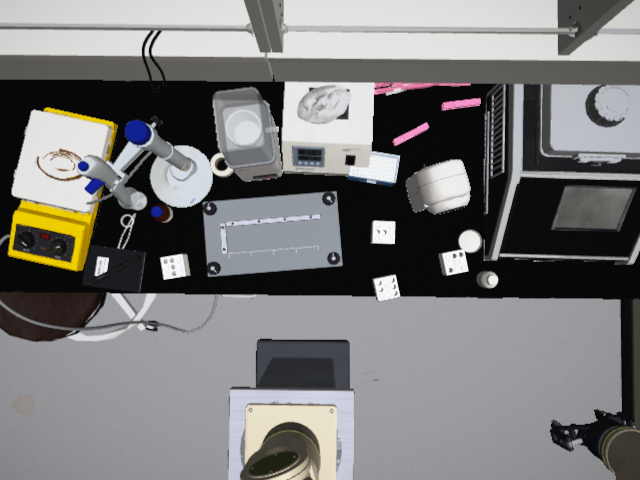

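View pics/scene0.png

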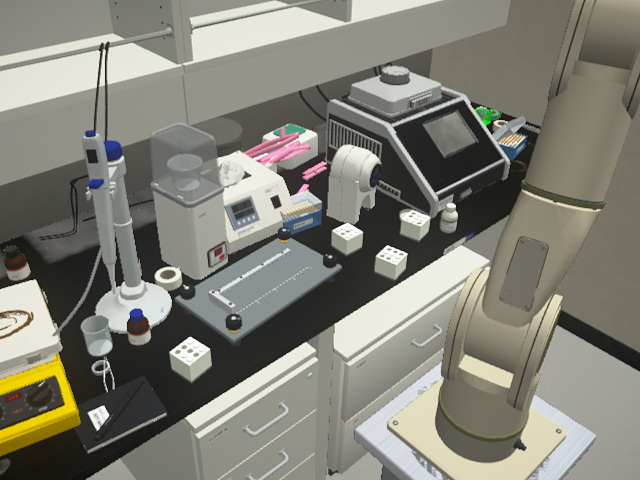

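Top view: deck at about (272,235), knobs at (209,208), (213,268), (330,198) and (334,259). There are four blocks, at (174,266), (383,232), (386,288) and (453,263), the amber bottle is at (162,213) and the white bottle at (488,280). Now I'll measure them.

```bash
cat > meas.py <<'E'
from h import *
def blocks(W,im,zlo=.042,zhi=.06,box=None):
    "white block tops: component centroid + min-area-rect"
    z=W[...,2]; b=(np.nanmin(im,-1)>150)&(z>zlo)&(z<zhi)
    if box is not None: b&=(W[...,0]>box[0])&(W[...,0]<box[1])&(W[...,1]>box[2])&(W[...,1]<box[3])
    n,l,s,c=cv2.connectedComponentsWithStats(cv2.morphologyEx(b.astype(np.uint8),cv2.MORPH_CLOSE,np.ones((5,5))))
    for i in range(1,n):
        if s[i,4]<150: continue
        p=W[(l==i)&b]; r=cv2.minAreaRect((p[:,:2]*1000).astype(np.float32))
        print("blk px",c[i].round(),"ctr",np.round(r[0],1),"size",np.round(r[1],1),"ang",round(r[2],1),"z",np.median(p[:,2]).round(4))
def circ(W,c,zlo,r=.03):
    m=(np.hypot(W[...,0]-c[0],W[...,1]-c[1])<r)&(W[...,2]>zlo); p=W[m]
    q=cv2.minEnclosingCircle((p[:,:2]*1000).astype(np.float32)); return np.round(q[0],1),round(q[1],1),np.median(p[:,2]).round(4),np.nanmax(p[:,2]).round(4),m.sum()
def plane(W,m):
    p=W[m]; 
    for _ in range(4):
        A=np.c_[p[:,:2],np.ones(len(p))]; k=np.linalg.lstsq(A,p[:,2],rcond=None)[0]; r=p[:,2]-A@k; p=p[abs(r)<2.5*r.std()+1e-4]
    return k,len(p),r.std()
E
python3 - <<'E'
from meas import *
D=np.load("/tmp/top.npz"); W,im=D["W"],D["im"]
blocks(W,im,box=(.2,.75,-.6,.6))
for n,(u,v) in dict(rl=(209,208),fl=(213,268),rr=(330,198),fr=(334,259),amber=(162,213),white=(488,280)).items():
    c=W[v,u]; print(n,c.round(4),circ(W,c,.056))
z=W[...,2]; m=np.zeros(z.shape,bool); m[200:275,200:345]=1; m&=(z>.03)&(z<.05)
k,n,s=plane(W,m); print("plane",k,n,s)
r=cv2.minAreaRect((W[m][:,:2]*1000).astype(np.float32)); print(r)
E
```

```text
blk px [181. 173.] ctr [705.6 280.5] size [55.7 55.3] ang 61.2 z 0.0487
blk px [316. 170.] ctr [707.2 -56.7] size [162.8  13.3] ang 88.4 z 0.0555
blk px [272. 220.] ctr [580.2  54.3] size [ 13.2 243.4] ang 5.2 z 0.0498
blk px [383. 232.] ctr [ 553.  -226.9] size [54.3 55.2] ang 89.5 z 0.0504
blk px [455. 262.] ctr [ 479.9 -405.2] size [54.4 56.4] ang 11.8 z 0.0501
blk px [173. 267.] ctr [461.2 295.1] size [54.9 56.5] ang 10.1 z 0.0498
blk px [387. 288.] ctr [ 414.3 -236.3] size [54.6 55.3] ang 12.6 z 0.0499
rl [0.6059 0.2027 0.0738] (array([605.6, 204.9]), 16.7, np.float64(0.0664), np.float64(0.0742), np.int64(138))
fl [0.4594 0.1903 0.0724] (array([458.3, 191. ]), 16.5, np.float64(0.0718), np.float64(0.0786), np.int64(147))
rr [ 0.6334 -0.0933  0.075 ] (array([632.7, -89.8]), 16.3, np.float64(0.0721), np.float64(0.0818), np.int64(134))
fr [ 0.4845 -0.1047  0.0642] (array([ 485.8, -102.7]), 16.1, np.float64(0.0674), np.float64(0.0726), np.int64(127))
amber [0.5929 0.3193 0.0686] (array([599.8, 327.1]), 24.6, np.float64(0.0862), np.float64(0.3749), np.int64(315))
white [ 0.4375 -0.4797  0.0711] (array([ 440.4, -488.6]), 16.3, np.float64(0.0727), np.float64(0.0795), np.int64(113))
plane [0.0021234  0.00044063 0.04003269] 8594 0.0025128741983632213
((545.9005126953125, 51.54713439941406), (189.77816772460938, 341.3717956542969), 5.289407253265381)
```

Run:
```python
from meas import *
for n in("top","scene"):
    D=np.load(f"/tmp/{n}.npz"); W,im=D["W"],D["im"]; x,y,z=W[...,0],W[...,1],W[...,2]
    y0=np.deg2rad(5.3); dx=(x-.546)*np.cos(y0)+(y-.0515)*np.sin(y0); dy=-(x-.546)*np.sin(y0)+(y-.0515)*np.cos(y0)
    out=(abs(dx)>.115)|(abs(dy)>.19)
    b=out&(abs(z)<.01)&(x>.38)&(x<.66)&(abs(y-.05)<.32)&(im.max(-1)<60)
    kb,nb,sb=plane(W,b)
    m=(abs(dx)<.09)&(abs(dy)<.165)&~((abs(abs(dx)-.074)<.03)&(abs(abs(dy)-.148)<.03))&~((abs(dx-.034)<.016))&~((abs(dy-.117)<.015))&(z>.025)&(z<.055)
    kd,nd,sd=plane(W,m)
    print(n,"bench",kb.round(4),nb,sb.round(4),"deck",kd.round(4),nd,sd.round(4))
    g=kd[:2]-kb[:2]; gd=[g[0]*np.cos(y0)+g[1]*np.sin(y0),-g[0]*np.sin(y0)+g[1]*np.cos(y0)]; print(" slope deck frame mrad",np.round(1e3*np.array(gd),1), "height",(kd-kb)@[.546,.0515,1])
    for kn,(a,c) in dict(fl=(-.074,.148),fr=(-.074,-.148),rl=(.074,.148),rr=(.074,-.148)).items():
        k=(np.hypot(dx-a,dy-c)<.014)&(z>.057); p=W[k]; h=p[:,2]-p[:,:2]@kd[:2]-kd[2]; print("  ",kn,"knob over deck",np.round([np.median(h)*1e3,np.percentile(h,75)*1e3,len(h)],1))
```

```text
top bench [ 0.0012 -0.0007 -0.0022] 9804 0.0026 deck [0.0003 0.0003 0.041 ] 5870 0.0024
 slope deck frame mrad [-0.8  1.1] height 0.042748073588183694
   fl knob over deck [ 31.6  33.1 100. ]
   fr knob over deck [ 26.4  27.9 102. ]
   rl knob over deck [ 25.8  27.8 100. ]
   rr knob over deck [ 31.5  33.4 104. ]
scene bench [ 0.0037  0.0003 -0.0026] 8223 0.0019 deck [0.0013 0.0007 0.0414] 4564 0.0017
 slope deck frame mrad [-2.3  0.7] height 0.042773818703126576
   fl knob over deck [ 31.1  32.3 140. ]
   fr knob over deck [25.5 26.6 82. ]
   rl knob over deck [26.  26.6 97. ]
   rr knob over deck [30.3 32.1 81. ]
```

```bash
python3 -m pendant '{"offset":[[0,-0.35,0],[0,-0.7,0.3],[0,-0.7,0.6],[0,-0.7,0.9],[-0.2,-0.7,1],[-0.5,-0.7,1],[-0.8,-0.7,1],[-1,-0.7,1]],"turn":[[0,0,0],[0,0,0],[0,0,0],[0,0,0],[0,0,0],[0,0,0],[0,0,0],[0,0,0]]}' 100
python3 -m pendant '{"offset":[[-0.3,0,0.3],[-0.6,0,0.6],[-0.9,0,0.8],[-1,0,0.95],[-1,0,0.95]],"turn":[[0,0,0],[0,0,0],[0,0,0],[0,0,0],[0,0,0]]}'
python3 -c "
from h import *
o=manip.get_obs();print(o['joint_pos'],o['ft_force'],o['grip_width']);print(Ro.from_quat(o['ee_rot']).as_matrix().round(3))"
```

```text
clock: 1.1
position: [0.3009, -0.3577, 0.3708]
ee_rot: [-0.56, 0.432, -0.431, 0.56]
ft_force: [0.4, 0.1, 0.6]
grip_width: 0.998
clock: 1.72
position: [0.4346, -0.1122, 0.371]
ee_rot: [-0.561, 0.431, -0.43, 0.561]
ft_force: [-0.0, -1.2, -0.0]
grip_width: 0.998
[ 0.74987837 -0.07897117 -0.55049114  1.62232756 -0.04218849  1.58710017
 -1.10825373] [-0.0255993  -1.17693762 -0.03077228] 0.9977639723126882
[[ 0.259 -0.     0.966]
 [-0.966  0.001  0.259]
 [-0.001 -1.    -0.   ]]
```

```bash
python3 -m pendant '{"offset":[[-0.3,0,0.1],[-0.6,0,0.2],[-0.9,0,0.3],[-1,0,0.4],[-1,0,0.5]],"turn":[[0,-0.2,0],[0,-0.4,0],[0,-0.6,0],[0,-0.8,0],[0,-1,0]]}' 70
python3 -c "
from h import *
o=manip.get_obs();p=o['position'];M=Ro.from_quat(o['ee_rot']).as_matrix();print(o['joint_pos']);print(M.round(3),(M.T@(np.array([.458,.191,.25])-p)/.2).round(3))
D=np.load('/tmp/top.npz');W=D['W'];b=(W[...,0]>.66)&(W[...,0]<.80)&(abs(W[...,1]+.05)<.2)&(W[...,2]>.02)
for y in np.arange(-.25,.15,.05):
  s=b&(abs(W[...,1]-y)<.025)
  print(round(y,2),[ (round(x,2),np.nanmax(W[...,2][s&(abs(W[...,0]-x)<.01)],initial=0).round(3)) for x in np.arange(.67,.8,.02)])
"
```

```text
clock: 2.35
position: [0.479, 0.1097, 0.3714]
ee_rot: [-0.684, 0.18, -0.18, 0.684]
ft_force: [0.8, -0.6, -0.0]
grip_width: 0.7
[ 0.48603916  0.04652996 -0.82187736  1.52065826  0.03334105  1.58866932
 -0.84816562]
[[ 0.871  0.     0.491]
 [-0.491  0.001  0.871]
 [-0.    -1.     0.001]] [-0.291  0.607  0.302]
-0.25 [(np.float64(0.67), np.float64(0.073)), (np.float64(0.69), np.float64(0.074)), (np.float64(0.71), np.float64(0.076)), (np.float64(0.73), np.float64(0.076)), (np.float64(0.75), np.float64(0.073)), (np.float64(0.77), np.float64(0.0)), (np.float64(0.79), np.float64(0.0))]
-0.2 [(np.float64(0.67), np.float64(0.072)), (np.float64(0.69), np.float64(0.076)), (np.float64(0.71), np.float64(0.083)), (np.float64(0.73), np.float64(0.116)), (np.float64(0.75), np.float64(0.133)), (np.float64(0.77), np.float64(0.134)), (np.float64(0.79), np.float64(0.135))]
-0.15 [(np.float64(0.67), np.float64(0.0)), (np.float64(0.69), np.float64(0.075)), (np.float64(0.71), np.float64(0.098)), (np.float64(0.73), np.float64(0.121)), (np.float64(0.75), np.float64(0.134)), (np.float64(0.77), np.float64(0.135
[... 724 characters left out ...]
at64(0.73), np.float64(0.115)), (np.float64(0.75), np.float64(0.225)), (np.float64(0.77), np.float64(0.226)), (np.float64(0.79), np.float64(0.136))]
0.05 [(np.float64(0.67), np.float64(0.0)), (np.float64(0.69), np.float64(0.333)), (np.float64(0.71), np.float64(0.341)), (np.float64(0.73), np.float64(0.342)), (np.float64(0.75), np.float64(0.341)), (np.float64(0.77), np.float64(0.341)), (np.float64(0.79), np.float64(0.341))]
0.1 [(np.float64(0.67), np.float64(0.0)), (np.float64(0.69), np.float64(0.34)), (np.float64(0.71), np.float64(0.341)), (np.float64(0.73), np.float64(0.343)), (np.float64(0.75), np.float64(0.342)), (np.float64(0.77), np.float64(0.343)), (np.float64(0.79), np.float64(0.342))]
```

```bash
python3 -m pendant '{"offset":[[-0.1,0.1,0.1],[-0.2,0.2,0.2],[-0.29,0.4,0.3],[-0.29,0.6,0.3],[-0.29,0.6,0.3]],"turn":[[0,-0.2,0],[0,-0.4,0],[0,-0.6,0],[0,-0.8,0],[0,-1,0]]}' 70
python3 -m pendant '{"offset":[[0,0,0],[0,0,0],[0,0,0],[0,0,0],[0,0,0]],"turn":[[0,-0.2,0],[0,-0.4,0],[0,-0.6,0],[0,-0.8,0],[0,-1,0]]}'
python3 -m pendant '{"offset":[[0,0,0],[0,0,0],[0,0,0],[0,0,0],[0,0,0]],"turn":[[0,-0.2,0],[0,-0.4,0],[0,-0.6,0],[0,-0.8,0],[0,-1,0]]}'
python3 - <<'E'
from meas import *
im,d,m,o=cam("wrist");W=world(d,m,o);save("w1.png",im);M=Ro.from_quat(o["ee_rot"]).as_matrix();print(o["joint_pos"],M.round(3))
print(circ(W,(.458,.191),.06,.035)); np.savez("/tmp/w1",im=im,W=W)
E
```

```text
clock: 2.98
position: [0.4562, 0.19, 0.2484]
ee_rot: [-0.7, -0.096, 0.1, 0.7]
ft_force: [-0.2, -0.0, 0.1]
grip_width: 0.7
clock: 3.6
position: [0.456, 0.1899, 0.2481]
ee_rot: [-0.608, -0.358, 0.362, 0.609]
ft_force: [-0.5, -0.5, -0.3]
grip_width: 0.696
clock: 4.22
position: [0.4558, 0.1897, 0.2479]
ee_rot: [-0.422, -0.565, 0.568, 0.424]
ft_force: [-0.7, -0.9, -0.8]
grip_width: 0.698
[ 0.53613248  0.14904134 -1.09317516  1.72552417  0.13331269  1.35437825
  1.27709077] [[-0.284 -0.006 -0.959]
 [ 0.959 -0.001 -0.284]
 [ 0.001 -1.     0.006]]
(array([454.2, 189.7]), 34.0, np.float64(0.3278), np.float64(0.3437), np.int64(22864))
```

View pics/w1.png

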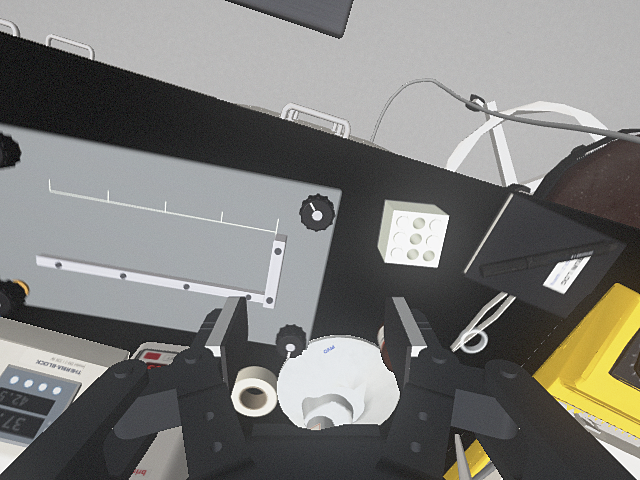

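Wrist view: fl knob at (317,213) and rl knob at (290,345), each with a white index pointer. I'll rectify the knobs onto the deck frame to read their angles.

```bash
cat > rect.py <<'E'
from meas import *
KN=dict(fl=(-.074,.148,.0725),fr=(-.074,-.148,.068),rl=(.074,.148,.068),rr=(.074,-.148,.0725))
C0=np.array([.546,.0515]); YAW=np.deg2rad(5.3)
def d2w(a,b,z): c,s=np.cos(YAW),np.sin(YAW); return np.array([C0[0]+a*c-b*s,C0[1]+a*s+b*c,z])
def proj(X,m,o):
    K=np.array(m["intrinsics"])
    if "R" in m: c=np.asarray(X)@np.array(m["R"]).T+m["t"]
    else:
        T=np.array(m["tool_from_camera"]); t=(np.asarray(X)-np.array(o["position"]))@Ro.from_quat(o["ee_rot"]).as_matrix(); c=(t-T[:3,3])@T[:3,:3]
    u=c@K.T; return u[...,:2]/u[...,2:]
def patch(im,m,o,a,b,z,h=.03,N=200):
    "deck-aligned patch: right = deck -y, up = deck +x"
    src=proj(np.array([d2w(a+h,b+h,z),d2w(a+h,b-h,z),d2w(a-h,b-h,z),d2w(a-h,b+h,z)]),m,o).astype(np.float32)
    H=cv2.getPerspectiveTransform(src,np.float32([[0,0],[N,0],[N,N],[0,N]])); return cv2.warpPerspective(im,H,(N,N),flags=cv2.INTER_CUBIC)
E
python3 - <<'E'
from rect import *
D=np.load("/tmp/w1.npz"); o=manip.get_obs(); m=manip.camera_model("wrist"); t=np.load("/tmp/top.npz"); s=np.load("/tmp/scene.npz")
R=[]
for im,mm in((D["im"],m),(t["im"],manip.camera_model("top")),(s["im"],manip.camera_model("scene"))):
    R.append(np.hstack([patch(im,mm,o,*KN[k],h=.025,N=190) for k in("fl","rl","fr","rr")]))
save("knobs.png",np.vstack(R))
E
```

```text
(no output)
```

View pics/knobs.png

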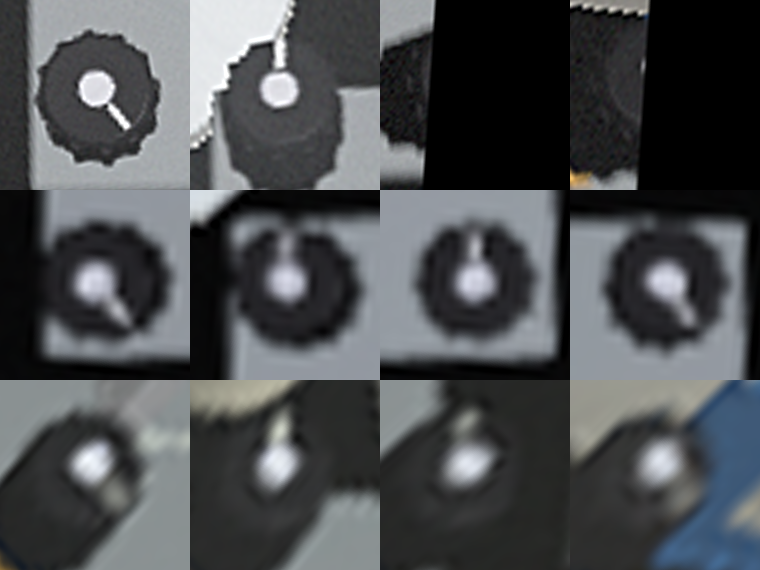

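The zero direction is deck +x, as the pointers on fr and rl show. fl is at about -217° and rr at about -212°. First I'll wind back another 45°, then go down to fl.

```bash
cat > go.py <<'E'
import sys
from h import *
def go(x,y,z,say=1):
    o=manip.get_obs();M=Ro.from_quat(o["ee_rot"]).as_matrix(); f=(M.T@(np.array([x,y,z])-o["position"])/.2).round(3)
    print("off",f,"zaz",np.degrees(np.arctan2(M[1,2],M[0,2])).round(1),"tilt",(M[2,[0,2]]*57.3).round(2),"j7",round(o["joint_pos"][6],2),"j",np.round(o["joint_pos"],2), "F",np.round(o["ft_force"],1),"T",np.round(o["torque"],2),"t",round(o["clock"],1))
if __name__=="__main__": go(*map(float,sys.argv[1:4]))
E
python3 -m pendant '{"offset":[[0,0.1,0],[0,0.2,0],[0,0.4,0],[0,0.6,0],[0,0.6,0]],"turn":[[0,-0.2,0],[0,-0.4,0],[0,-0.6,0],[0,-0.8,0],[0,-1,0]]}' 70
python3 go.py .4596 .1921 .054
```

```text
clock: 4.9
position: [0.4533, 0.1887, 0.125]
ee_rot: [-0.167, -0.685, 0.688, 0.174]
ft_force: [-0.7, -0.7, 0.4]
grip_width: 0.697
off [-0.023  0.355 -0.032] zaz -117.9 tilt [0.48 0.39] j7 1.91 j [ 0.53  0.34 -1.16  1.88  0.34  1.15  1.91] F [-0.7 -0.7  0.4] T [0.08 0.02 0.04] t 4.9
```

```bash
python3 -m pendant '{"offset":[[-0.023,0.0,-0.032],[-0.023,0.15,-0.032],[-0.023,0.3,-0.032],[-0.023,0.355,-0.032],[-0.023,0.355,-0.032]],"turn":[[-0.009,0,0.011],[-0.009,0,0.011],[-0.009,0,0.011],[-0.009,0,0.011],[-0.009,0,0.011]]}' 70
python3 go.py .4596 .1921 .054
python3 -m pendant '{"offset":[[0,0,0],[0,0,0],[0,0,0],[0,0,0],[0,0,0]],"turn":[[0,0,0],[0,0,0],[0,0,0],[0,0,0],[0,0,0]]}' 20 25
python3 go.py .4596 .1921 .054
```

```text
clock: 5.52
position: [0.4596, 0.1923, 0.054]
ee_rot: [0.171, 0.686, -0.686, -0.171]
ft_force: [-0.2, 0.6, -0.1]
grip_width: 0.698
off [-0.     0.     0.001] zaz -118.0 tilt [-0.   -0.02] j7 1.81 j [ 0.43  0.45 -1.07  1.94  0.47  1.02  1.81] F [-0.2  0.6 -0.1] T [0.05 0.02 0.  ] t 5.5
clock: 6.15
position: [0.4599, 0.1926, 0.0543]
ee_rot: [0.171, 0.686, -0.686, -0.171]
ft_force: [-0.9, 1.6, 3.4]
grip_width: 0.38
off [0.    0.002 0.003] zaz -118.0 tilt [-0.03 -0.06] j7 1.81 j [ 0.43  0.45 -1.07  1.94  0.47  1.02  1.81] F [-0.9  1.6  3.4] T [ 0.41 -0.09  0.01] t 6.2
```

```bash
python3 -m pendant '{"offset":[[0,0.001,0],[0,0.002,0],[0,0.003,0],[0,0.004,0],[0,0.006,0],[0,0.006,0]],"turn":[[0,0.2,0],[0,0.4,0],[0,0.6,0],[0,0.8,0],[0,1,0],[0,1,0]]}' 20 30
python3 go.py .4596 .1921 .053
python3 -m pendant '{"offset":[[0,0.001,0],[0,0.002,0],[0,0.003,0],[0,0.004,0],[0,0.006,0],[0,0.006,0]],"turn":[[0,0.2,0],[0,0.4,0],[0,0.6,0],[0,0.8,0],[0,1,0],[0,1,0]]}'
python3 go.py .4596 .1921 .0517
```

```text
clock: 6.9
position: [0.46, 0.1924, 0.0532]
ee_rot: [0.421, 0.569, -0.568, -0.42]
ft_force: [0.2, -0.3, 2.3]
grip_width: 0.373
off [-0.001  0.001  0.002] zaz -162.9 tilt [-0.02 -0.06] j7 1.1 j [ 0.31  0.39 -0.91  1.94  0.37  0.99  1.1 ] F [ 0.2 -0.3  2.3] T [-0.16 -0.03 -0.08] t 6.9
clock: 7.65
position: [0.4598, 0.1921, 0.0518]
ee_rot: [0.606, 0.366, -0.366, -0.605]
ft_force: [-0.9, -0.6, 1.8]
grip_width: 0.377
off [-0.001  0.001  0.001] zaz 152.3 tilt [-0.01 -0.06] j7 0.37 j [ 0.19  0.34 -0.77  1.95  0.29  0.96  0.37] F [-0.9 -0.6  1.8] T [-0.23  0.17 -0.05] t 7.7
```

```bash
python3 -m pendant '{"offset":[[0,0.001,0],[0,0.002,0],[0,0.003,0],[0,0.004,0],[0,0.006,0],[0,0.006,0]],"turn":[[0,0.2,0],[0,0.4,0],[0,0.6,0],[0,0.8,0],[0,1,0],[0,1,0]]}'
python3 go.py .4596 .1921 .053
python3 -m pendant '{"offset":[[0,0.001,0],[0,0.002,0],[0,0.003,0],[0,0.004,0],[0,0.006,0],[0,0.006,0]],"turn":[[0,0.2,0],[0,0.4,0],[0,0.6,0],[0,0.8,0],[0,1,0],[0,1,0]]}'
python3 go.py .4596 .1921 .0517
python3 -m pendant '{"offset":[[0,0.001,0],[0,0.002,0],[0,0.003,0],[0,0.004,0],[0,0.005,0],[0,0.005,0]],"turn":[[0,0.2,0],[0,0.4,0],[0,0.6,0],[0,0.8,0],[0,0.82,0],[0,0.82,0]]}'
python3 - <<'E'
from rect import *
from go import go
go(.4596,.1921,.048)
im,d,m,o=cam("wrist"); save("w2.png",np.hstack([cv2.resize(im,(480,360)),patch(im,m,o,-.074,.148,.068,h=.03,N=320)[:360] if 0 else cv2.resize(patch(im,m,o,-.074,.148,.068,h=.03),(320,360))]))
E
```

```text
clock: 8.4
position: [0.4596, 0.1919, 0.0505]
ee_rot: [0.699, 0.108, -0.108, -0.698]
ft_force: [-1.8, 0.0, 3.2]
grip_width: 0.373
off [ 0.    -0.012  0.001] zaz 107.6 tilt [-0.01 -0.07] j7 -0.36 j [ 0.08  0.31 -0.64  1.96  0.23  0.95 -0.36] F [-1.8  0.   3.2] T [-0.15  0.31 -0.05] t 8.4
clock: 9.15
position: [0.4594, 0.192, 0.0498]
ee_rot: [0.688, -0.165, 0.165, -0.687]
ft_force: [-4.3, -1.7, 10.6]
grip_width: 0.378
off [ 0.    -0.01   0.001] zaz 63.0 tilt [ 0.04 -0.09] j7 -1.1 j [-0.03  0.29 -0.52  1.96  0.18  0.93 -1.1 ] F [-4.3 -1.7 10.6] T [-0.33  1.03 -0.04] t 9.2
clock: 9.9
position: [0.4595, 0.1923, 0.0497]
ee_rot: [0.602, -0.372, 0.372, -0.601]
ft_force: [-5.6, -0.8, 15.5]
grip_width: 0.373
off [ 0.001  0.009 -0.   ] zaz 26.5 tilt [ 0.09 -0.04] j7 -1.71 j [-0.11  0.28 -0.42  1.96  0.14  0.93 -1.71] F [-5.6 -0.8 15.5] T [-0.19  1.36 -0.07] t 9.9
```

View pics/w2.png

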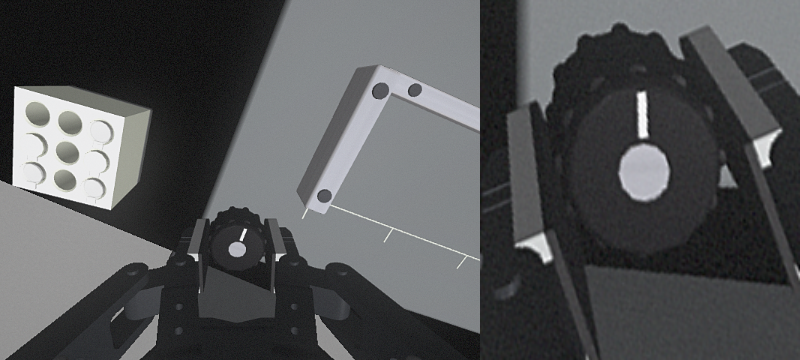

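fl's pointer reads about 0 (up in the patch). Now release, go up and move to rr.

```bash
python3 -m pendant '{"offset":[[0,0,0],[0,0,0],[0,0,0],[0,-0.2,0],[0,-0.5,0],[0,-0.65,0]],"turn":[[0,0,0],[0,0,0],[0,0,0],[0,0,0],[0,0,0],[0,0,0]]}' 70
python3 -m pendant '{"offset":[[0,0,0],[0,0,0],[0,0,0],[0,0,0],[0,0,0]],"turn":[[0,-0.2,0],[0,-0.4,0],[0,-0.6,0],[0,-0.8,0],[0,-1,0]]}'
python3 -m pendant '{"offset":[[0,0,0],[0,0,0],[0,0,0],[0,0,0],[0,0,0]],"turn":[[0,-0.2,0],[0,-0.4,0],[0,-0.6,0],[0,-0.8,0],[0,-1,0]]}'
python3 - <<'E'
from rect import *
from go import go
go(.633,-.0895,.17)
im,d,m,o=cam("top"); save("t2.png",np.vstack([np.hstack([patch(im,m,o,*KN[k],h=.025,N=190) for k in("fl","rl","fr","rr")])]))
E
```

```text
clock: 10.7
position: [0.4604, 0.1929, 0.1827]
ee_rot: [-0.601, 0.371, -0.373, 0.602]
ft_force: [0.4, 0.7, 0.1]
grip_width: 0.698
clock: 11.32
position: [0.4602, 0.1929, 0.1824]
ee_rot: [0.698, -0.11, 0.112, -0.698]
ft_force: [0.7, 0.4, 1.1]
grip_width: 0.699
clock: 11.95
position: [0.4602, 0.1927, 0.1822]
ee_rot: [0.688, 0.168, -0.166, -0.687]
ft_force: [0.4, 0.6, -0.8]
grip_width: 0.701
off [ 0.119  0.065 -1.65 ] zaz 117.3 tilt [ 0.11 -0.12] j7 -0.07 j [ 0.02  0.13 -0.54  1.83  0.07  1.2  -0.07] F [ 0.4  0.6 -0.8] T [-0.   -0.02  0.02] t 11.9
```

```bash
python3 -m pendant '{"offset":[[0.02,0,-0.2],[0.05,0,-0.4],[0.07,0,-0.6],[0.1,0,-0.8],[0.119,0,-0.95]],"turn":[[0,-0.2,0],[0,-0.4,0],[0,-0.6,0],[0,-0.8,0],[0,-1,0]]}'
python3 go.py .633 -.0895 .17
```

```text
clock: 12.62
position: [0.5705, 0.0339, 0.1823]
ee_rot: [0.57, 0.42, -0.42, -0.568]
ft_force: [-0.7, -0.0, -0.1]
grip_width: 0.698
off [-0.498  0.063 -0.48 ] zaz 162.9 tilt [-0.03 -0.15] j7 1.03 j [ 0.25  0.28 -0.47  1.65  0.13  1.23  1.03] F [-0.7 -0.  -0.1] T [ 0.05 -0.   -0.04] t 12.6
```

```bash
python3 -m pendant '{"offset":[[-0.15,0,-0.15],[-0.3,0,-0.3],[-0.45,0,-0.45],[-0.498,0.03,-0.48],[-0.498,0.06,-0.48]],"turn":[[0,-0.2,0],[0,-0.4,0],[0,-0.6,0],[0,-0.8,0],[0,-1,0]]}'
python3 - <<'E'
from rect import *
from go import go
go(.633,-.0895,.054)
im,d,m,o=cam("wrist"); save("w3.png",np.hstack([patch(im,m,o,*KN["rr"],h=.03,N=320),cv2.resize(im,(427,320))]))
E
```

```text
clock: 13.25
position: [0.633, -0.0914, 0.1698]
ee_rot: [-0.365, -0.606, 0.606, 0.364]
ft_force: [0.5, 0.8, -0.2]
grip_width: 0.699
off [ 0.01   0.579 -0.004] zaz -152.0 tilt [-0.12 -0.03] j7 1.98 j [ 0.45  0.45 -0.5   1.48  0.22  1.27  1.98] F [ 0.5  0.8 -0.2] T [ 0.03  0.01 -0.06] t 13.2
```

View pics/w3.png

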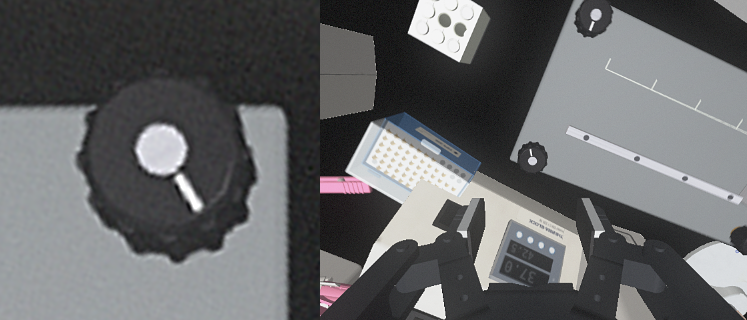

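```bash
python3 -m pendant '{"offset":[[0.01,0.15,-0.004],[0.01,0.3,-0.004],[0.01,0.45,-0.004],[0.01,0.579,-0.004],[0.01,0.579,-0.004]],"turn":[[0,0,0],[0,0,0],[0,0,0],[0,0,0],[0,0,0]]}' 70
python3 go.py .633 -.0895 .054
python3 -m pendant '{"offset":[[0,0,0],[0,0,0],[0,0,0],[0,0,0],[0,0,0]],"turn":[[0,0,0],[0,0,0],[0,0,0],[0,0,0],[0,0,0]]}' 20 30
python3 -m pendant '{"offset":[[0,0.001,0],[0,0.002,0],[0,0.003,0],[0,0.004,0],[0,0.006,0],[0,0.006,0]],"turn":[[0,0.2,0],[0,0.4,0],[0,0.6,0],[0,0.8,0],[0,1,0],[0,1,0]]}'
python3 go.py .633 -.0895 .053
python3 -m pendant '{"offset":[[0,0.001,0],[0,0.002,0],[0,0.003,0],[0,0.004,0],[0,0.006,0],[0,0.006,0]],"turn":[[0,0.2,0],[0,0.4,0],[0,0.6,0],[0,0.8,0],[0,1,0],[0,1,0]]}'
python3 go.py .633 -.0895 .052
```

```text
clock: 13.92
position: [0.6308, -0.0882, 0.0512]
ee_rot: [-0.362, -0.606, 0.608, 0.364]
ft_force: [0.3, 1.0, 0.1]
grip_width: 0.696
off [-0.011 -0.014 -0.006] zaz -151.7 tilt [0.07 0.2 ] j7 1.94 j [ 0.43  0.56 -0.48  1.59  0.28  1.07  1.94] F [0.3 1.  0.1] T [-0.04 -0.   -0.06] t 13.9
clock: 14.55
position: [0.6321, -0.0893, 0.0525]
ee_rot: [-0.363, -0.606, 0.608, 0.363]
ft_force: [2.9, -5.6, 5.0]
grip_width: 0.373
clock: 15.3
position: [0.6324, -0.0878, 0.0517]
ee_rot: [0.567, 0.422, -0.422, -0.567]
ft_force: [0.7, 2.3, 1.5]
grip_width: 0.373
off [-0.007 -0.007 -0.006] zaz 163.4 tilt [-0.03 -0.01] j7 1.22 j [ 0.32  0.53 -0.33  1.59  0.19  1.05  1.22] F [0.7 2.3 1.5] T [ 0.95 -0.31 -0.03] t 15.3
clock: 16.05
position: [0.6335, -0.0865, 0.0508]
ee_rot: [0.685, 0.175, -0.173, -0.685]
ft_force: [4.4, 1.7, -0.8]
grip_width: 0.378
off [-0.009 -0.006 -0.012] zaz 118.5 tilt [ 0.14 -0.04] j7 0.49 j [ 0.2   0.52 -0.18  1.6   0.1   1.03  0.49] F [ 4.4  1.7 -0.8] T [ 0.68 -1.44 -0.04] t 16.1
```

```bash
python3 -m pendant '{"offset":[[0,0.001,-0.004],[0,0.002,-0.006],[0,0.003,-0.006],[0,0.004,-0.006],[0,0.006,-0.006],[0,0.006,-0.006]],"turn":[[0,0.2,0],[0,0.4,0],[0,0.6,0],[0,0.8,0],[0,1,0],[0,1,0]]}'
python3 go.py .633 -.0885 .0495
python3 -m pendant '{"offset":[[0,0.001,0],[0,0.002,0],[0,0.003,0],[0,0.004,0],[0,0.006,0],[0,0.006,0]],"turn":[[0,0.2,0],[0,0.4,0],[0,0.6,0],[0,0.8,0],[0,1,0],[0,1,0]]}'
python3 go.py .633 -.0885 .0485
python3 -m pendant '{"offset":[[0,0.001,0],[0,0.002,0],[0,0.003,0],[0,0.003,0],[0,0.003,0],[0,0.003,0]],"turn":[[0,0.2,0],[0,0.4,0],[0,0.6,0],[0,0.69,0],[0,0.69,0],[0,0.69,0]]}'
python3 go.py .633 -.0885 .0485
python3 -m pendant '{"offset":[[0,0,0],[0,0,0],[0,0,0],[0,-0.2,0],[0,-0.5,0],[0,-0.7,0],[0,-0.7,0]],"turn":[[0,0,0],[0,0,0],[0,0,0],[0,0,0],[0,0,0],[0,0,0],[0,0,0]]}' 70
```

```text
clock: 16.8
position: [0.6352, -0.0867, 0.0497]
ee_rot: [-0.699, 0.099, -0.102, 0.701]
ft_force: [5.7, 1.4, -3.4]
grip_width: 0.382
off [-0.008  0.001 -0.012] zaz 73.7 tilt [0.26 0.13] j7 -0.23 j [ 0.09  0.51 -0.03  1.61  0.01  1.02 -0.23] F [ 5.7  1.4 -3.4] T [ 0.17 -1.74 -0.01] t 16.8
clock: 17.55
position: [0.6364, -0.0878, 0.0487]
ee_rot: [-0.607, 0.358, -0.363, 0.61]
ft_force: [7.2, -3.1, -3.6]
grip_width: 0.381
off [-0.005  0.001 -0.017] zaz 28.8 tilt [0.25 0.36] j7 -0.95 j [-0.03  0.52  0.12  1.61 -0.07  1.01 -0.95] F [ 7.2 -3.1 -3.6] T [-1.14 -1.75 -0.05] t 17.6
clock: 18.3
position: [0.6367, -0.0891, 0.048]
ee_rot: [0.489, -0.506, 0.512, -0.492]
ft_force: [4.3, -3.1, -1.6]
grip_width: 0.374
off [-0.003 -0.003 -0.019] zaz -2.1 tilt [0.13 0.48] j7 -1.44 j [-0.11  0.52  0.23  1.62 -0.13  1.01 -1.44] F [ 4.3 -3.1 -1.6] T [-1.19 -0.79 -0.06] t 18.3
clock: 19.18
position: [0.6373, -0.0889, 0.192]
ee_rot: [0.488, -0.505, 0.513, -0.494]
ft_force: [0.4, -0.6, -0.0]
grip_width: 0.701
```

```bash
python3 -m pendant '{"offset":[[0,-0.1,0],[0,-0.2,0],[0,-0.3,0],[0,-0.4,0],[0,-0.4,0]],"turn":[[0,-0.2,0],[0,-0.4,0],[0,-0.6,0],[0,-0.8,0],[0,-1,0]]}'
python3 -m pendant '{"offset":[[-0.1,0,0],[-0.2,0,-0.1],[-0.3,0,-0.2],[-0.4,0,-0.25],[-0.4,0,-0.25]],"turn":[[0,-0.2,0],[0,-0.4,0],[0,-0.6,0],[0,-0.8,0],[0,-1,0]]}'
cat > chk.py <<'E'
import sys
from rect import *
from go import go
go(.45,.05,.3)
R=[];acc={}
for n in("wrist","top"):
    im,d,m,o=cam(n); np.savez(f"/tmp/{n}_c",im=im,W=world(d,m,o))
    R.append(np.hstack([patch(im,m,o,a,b,.068,h=.025,N=190) for a,b,_ in (KN[k] for k in("fl","rl","fr","rr"))]))
save(sys.argv[1],np.vstack(R))
W=world(d,m,o);blocks(W,im,box=(.3,.62,-.6,.5))
x,y,z=[W[...,i] for i in range(3)]
dx=(x-C0[0])*np.cos(YAW)+(y-C0[1])*np.sin(YAW); dy=-(x-C0[0])*np.sin(YAW)+(y-C0[1])*np.cos(YAW)
mk=(abs(dx)<.11)&(abs(dy)<.185)&(z>.03)&(z<.05)
print("deck",cv2.minAreaRect((W[mk][:,:2]*1000).astype(np.float32)))
E
python3 chk.py c1.png
```

```text
clock: 19.8
position: [0.6365, -0.0886, 0.2727]
ee_rot: [-0.648, 0.275, -0.286, 0.651]
ft_force: [0.6, -0.8, 1.1]
grip_width: 0.7
clock: 20.42
position: [0.5438, -0.064, 0.2706]
ee_rot: [0.708, -0.003, 0.014, -0.706]
ft_force: [0.7, -0.7, 0.2]
grip_width: 0.699
off [-0.48  -0.155  0.559] zaz 88.7 tilt [ 0.85 -0.1 ] j7 0.01 j [-0.01  0.13  0.05  1.63 -0.    1.37  0.01] F [ 0.7 -0.7  0.2] T [ 0.03  0.03 -0.04] t 20.4
blk px [250. 222.] ctr [575.4 106.3] size [ 12.3 118.2] ang 5.2 z 0.0501
blk px [384. 232.] ctr [ 553.  -227.5] size [53.2 54.9] ang 90.0 z 0.0502
blk px [455. 262.] ctr [ 480.1 -405. ] size [54. 57.] ang 12.1 z 0.0505
blk px [173. 267.] ctr [461.2 295.3] size [54.9 55.6] ang 10.2 z 0.0498
blk px [387. 288.] ctr [ 414.4 -235.9] size [54.7 54.9] ang 12.7 z 0.0498
deck ((546.0404663085938, 54.301719665527344), (190.14088439941406, 334.9112548828125), 5.471484184265137)
```

View pics/c1.png

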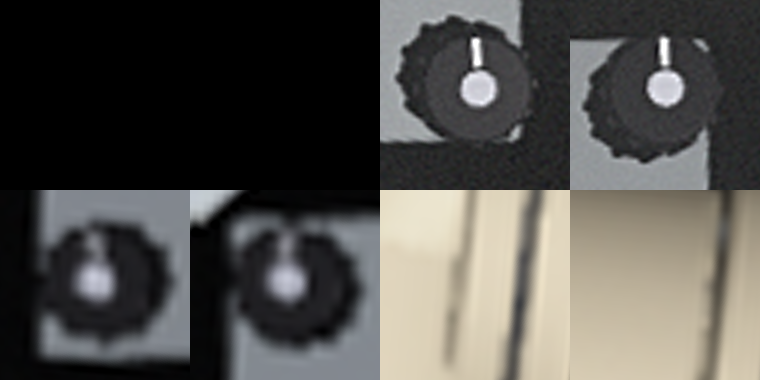

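All four pointers read within about 3° of zero. Next is block A, the one on the left.

```bash
python3 -m pendant '{"offset":[[-0.1,0,0.3],[-0.2,0,0.6],[-0.3,0,0.8],[-0.4,0,0.95],[-0.4,0,1]],"turn":[[0,-0.1,0.019],[0,-0.2,0.019],[0,-0.256,0.019],[0,-0.256,0.019],[0,-0.256,0.019]]}' 100
python3 go.py .461 .2952 .12
```

```text
clock: 21.15
position: [0.469, 0.1397, 0.2685]
ee_rot: [0.706, 0.061, -0.062, -0.703]
ft_force: [0.9, -1.0, 0.7]
grip_width: 1.0
off [0.096 0.74  0.775] zaz 100.0 tilt [-0.07 -0.18] j7 -0.21 j [-0.23  0.02 -0.15  1.74  0.01  1.38 -0.21] F [ 0.9 -1.   0.7] T [ 0.01 -0.04  0.01] t 21.1
```

```bash
python3 -m pendant '{"offset":[[0.05,0,0.3],[0.096,0.2,0.6],[0.096,0.4,0.775],[0.096,0.6,0.775],[0.096,0.74,0.775],[0.096,0.74,0.775]],"turn":[[0.004,0,0],[0.004,0,0],[0.004,0,0],[0.004,0,0],[0.004,0,0],[0.004,0,0]]}' 100
cat > wb.py <<'E'
import sys
from meas import *
from go import go
x,y=map(float,sys.argv[1:3])
im,d,m,o=cam("wrist");W=world(d,m,o)
blocks(W,im,.04,.062,box=(x-.06,x+.06,y-.06,y+.06)); go(x,y,float(sys.argv[3]))
if len(sys.argv)>4: save(sys.argv[4],im)
E
python3 wb.py .461 .2952 .016
```

```text
clock: 21.9
position: [0.4604, 0.2937, 0.1175]
ee_rot: [0.705, 0.058, -0.062, -0.704]
ft_force: [-0.2, -1.2, 0.1]
grip_width: 0.999
blk px [318. 248.] ctr [462.7 295.7] size [55.1 56. ] ang 10.3 z 0.0505
off [0.001 0.517 0.004] zaz 99.8 tilt [-0.17 -0.05] j7 -0.54 j [-0.41  0.27 -0.28  1.79  0.08  1.09 -0.54] F [0.2 0.4 0.3] T [0.01 0.01 0.06] t 21.9
```

```bash
python3 -m pendant '{"offset":[[0.005,0.1,0.008],[0.005,0.3,0.008],[0.005,0.45,0.008],[0.005,0.51,0.008],[0.005,0.51,0.008]],"turn":[[0,-0.01,-0.004],[0,-0.01,-0.004],[0,-0.01,-0.004],[0,-0.01,-0.004],[0,-0.01,-0.004]]}' 100
python3 go.py .461 .2955 .016
python3 -m pendant '{"offset":[[0,0,0],[0,0,0],[0,0,0],[0,0,0],[0,-0.2,0],[0,-0.45,0],[0,-0.5,0]],"turn":[[0,0,0],[0,0,0],[0,0,0],[0,0,0],[0,0,0],[0,0,0],[0,0,0]]}' 20 40
python3 go.py .5375 .125 .12
```

```text
clock: 22.58
position: [0.4623, 0.2962, 0.0181]
ee_rot: [0.704, 0.063, -0.063, -0.704]
ft_force: [0.2, 0.6, -0.3]
grip_width: 1.003
off [-0.007  0.011 -0.002] zaz 100.2 tilt [ 0.04 -0.04] j7 -0.58 j [-0.43  0.4  -0.26  1.86  0.13  0.89 -0.58] F [ 0.2  0.6 -0.3] T [0.04 0.   0.01] t 22.6
clock: 23.45
position: [0.4638, 0.2974, 0.1221]
ee_rot: [-0.704, -0.065, 0.061, 0.705]
ft_force: [-0.1, -0.4, -3.4]
grip_width: 0.649
off [ 0.21   0.01  -0.914] zaz 100.2 tilt [0.36 0.1 ] j7 -0.54 j [-0.41  0.27 -0.28  1.79  0.08  1.09 -0.54] F [-0.1 -0.4 -3.4] T [ 0.   -0.02 -0.03] t 23.4
```

```bash
python3 -m pendant '{"offset":[[0.05,0,-0.3],[0.1,0,-0.6],[0.2,0,-0.8],[0.2,0,-0.9],[0.2,0,-0.9],[0.2,0,-0.9]],"turn":[[0,0.1,0.008],[0,0.109,0.008],[0,0.109,0.008],[0,0.109,0.008],[0,0.109,0.008],[0,0.109,0.008]]}'
python3 - <<'E'
from rect import *
from go import go
go(.5349,.1278,.068)
im,d,m,o=cam("wrist"); np.savez("/tmp/w4",im=im,W=world(d,m,o))
save("w4.png",np.hstack([cv2.resize(im,(420,315)),cv2.resize(patch(im,m,o,.03,.03,.051,h=.11,N=380),(315,315))]))
E
```

```text
clock: 24.2
position: [0.5345, 0.1285, 0.1217]
ee_rot: [-0.705, -0.033, 0.034, 0.707]
ft_force: [0.3, 0.1, -2.7]
grip_width: 0.647
off [ 0.002  0.268 -0.004] zaz 95.4 tilt [-0.05  0.14] j7 -0.26 j [-0.18  0.26 -0.16  1.79  0.04  1.09 -0.26] F [ 0.3  0.1 -2.7] T [ 0.02 -0.02 -0.02] t 24.2
```

View pics/w4.png

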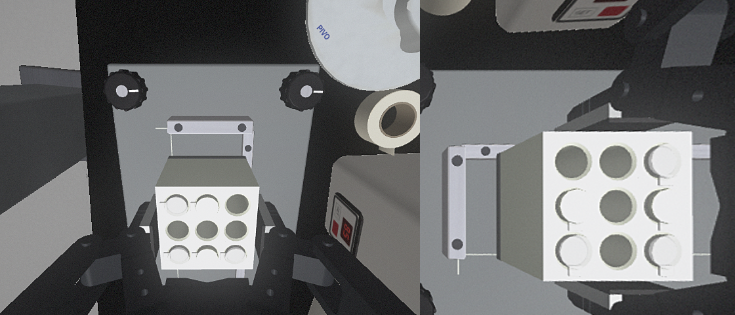

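```bash
python3 -m pendant '{"offset":[[0.002,0.1,-0.004],[0.002,0.2,-0.004],[0.002,0.28,-0.004],[0.002,0.28,-0.004],[0.002,0.28,-0.004]],"turn":[[-0.003,0,-0.001],[-0.003,0,-0.001],[-0.003,0,-0.001],[-0.003,0,-0.001],[-0.003,0,-0.001]]}'
python3 go.py .538 .1351 .060
python3 -m pendant '{"offset":[[0,0.01,0],[0,0.018,0],[0,0.022,0],[0,0.022,0]],"turn":[[0,0,0],[0,0,0],[0,0,0],[0,0,0]]}'
python3 go.py .538 .1351 .060
```

```text
clock: 24.88
position: [0.5353, 0.1285, 0.0664]
ee_rot: [-0.706, -0.034, 0.033, 0.706]
ft_force: [0.1, -0.3, -2.7]
grip_width: 0.648
off [0.017 0.032 0.031] zaz 95.4 tilt [0.06 0.01] j7 -0.27 j [-0.19  0.33 -0.15  1.83  0.06  0.98 -0.27] F [ 0.1 -0.3 -2.7] T [-0.02 -0.01 -0.01] t 24.9
clock: 25.38
position: [0.5353, 0.1286, 0.062]
ee_rot: [-0.706, -0.034, 0.033, 0.706]
ft_force: [-0.4, -0.3, -4.0]
grip_width: 0.649
off [0.017 0.01  0.031] zaz 95.4 tilt [0.05 0.02] j7 -0.27 j [-0.19  0.33 -0.15  1.84  0.06  0.97 -0.27] F [-0.4 -0.3 -4. ] T [ 0.02 -0.08 -0.02] t 25.4
```

```bash
python3 -m pendant '{"offset":[[0,0.007,0],[0,0.007,0.01],[0,0.007,0.02],[0,0.007,0.03],[0,0.007,0.036],[0,0.007,0.036]],"turn":[[0,0,0],[0,0,0],[0,0,0],[0,0,0],[0,0,0],[0,0,0]]}'
python3 go.py .538 .1351 .060
python3 -m pendant '{"offset":[[0.01,0,0],[0.015,0,0.002],[0.02,0,0.002],[0.022,0,0.002],[0.022,0,0.002]],"turn":[[0,0,0],[0,0,0],[0,0,0],[0,0,0],[0,0,0]]}'
python3 go.py .538 .1351 .060
```

```text
clock: 26.12
position: [0.5358, 0.1349, 0.0616]
ee_rot: [0.706, 0.034, -0.032, -0.706]
ft_force: [-0.3, -4.6, 5.2]
grip_width: 0.649
off [0.011 0.008 0.   ] zaz 95.4 tilt [ 0.17 -0.03] j7 -0.29 j [-0.2   0.34 -0.16  1.83  0.06  0.97 -0.29] F [-0.3 -4.6  5.2] T [-0.78 -0.07 -0.02] t 26.1
clock: 26.75
position: [0.5394, 0.1356, 0.0616]
ee_rot: [0.707, 0.034, -0.033, -0.706]
ft_force: [-6.4, -3.1, 5.6]
grip_width: 0.651
off [-0.007  0.008 -0.002] zaz 95.4 tilt [ 0.08 -0.04] j7 -0.28 j [-0.2   0.35 -0.16  1.82  0.06  0.98 -0.28] F [-6.4 -3.1  5.6] T [-0.37  1.24 -0.01] t 26.8
```

```bash
python3 -m pendant '{"offset":[[0.006,0,0.01],[0.008,0,0.016],[0.008,0,0.016],[0.008,0,0.016]],"turn":[[0,0,0],[0,0,0],[0,0,0],[0,0,0]]}'
python3 go.py .538 .1351 .060
python3 -m pendant '{"offset":[[0,0,0],[0,0,0],[0,0,0],[0,-0.2,0],[0,-0.5,0],[0,-0.6,0]],"turn":[[0,0,0],[0,0,0],[0,0,0],[0,0,0],[0,0,0],[0,0,0]]}' 100
python3 - <<'E'
from rect import *
from go import go
go(.553,-.2275,.19)
im,d,m,o=cam("wrist"); W=world(d,m,o)
x,y,z=[W[...,i] for i in range(3)]
blocks(W,im,.08,.104,box=(.45,.62,.06,.2))
save("w5.png",np.hstack([cv2.resize(im,(420,315)),cv2.resize(patch(im,m,o,.0,.084,.092,h=.05,N=380),(315,315))]))
E
```

```text
clock: 27.25
position: [0.5395, 0.1357, 0.0617]
ee_rot: [0.708, 0.032, -0.033, -0.705]
ft_force: [-10.9, -13.2, 11.9]
grip_width: 0.651
off [-0.008  0.008 -0.002] zaz 95.3 tilt [-0.13 -0.27] j7 -0.29 j [-0.2   0.35 -0.15  1.82  0.07  0.98 -0.29] F [-10.9 -13.2  11.9] T [-2.49  2.06  0.48] t 27.2
clock: 28.0
position: [0.5413, 0.1372, 0.1856]
ee_rot: [0.708, 0.034, -0.032, -0.705]
ft_force: [-0.2, -0.8, 0.0]
grip_width: 1.005
off [-0.111 -0.016 -1.821] zaz 95.3 tilt [ 0.18 -0.2 ] j7 -0.27 j [-0.19  0.22 -0.16  1.7   0.04  1.22 -0.27] F [-0.2 -0.8  0. ] T [ 0.09 -0.05 -0.07] t 28.0
blk px [311. 240.] ctr [539.8 135. ] size [55.1 55.5] ang 5.4 z 0.0924
```

View pics/w5.png

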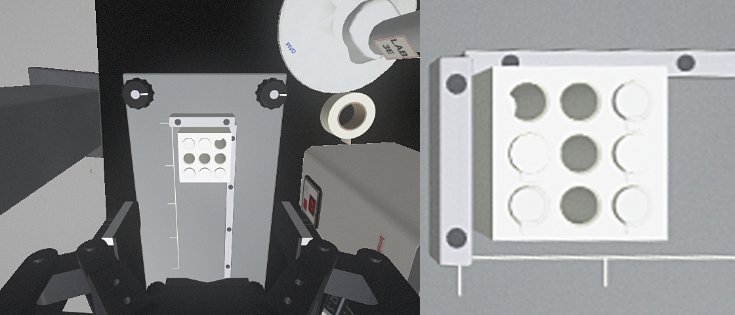

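Block 1 is seated against the stop and rail, at 5.4°. Next is block B.

```bash
python3 -m pendant '{"offset":[[-0.02,0,-0.3],[-0.04,0,-0.6],[-0.06,0,-0.9],[-0.06,0,-1],[-0.06,0,-1]],"turn":[[0.004,0.118,-0.004],[0.004,0.118,-0.004],[0.004,0.118,-0.004],[0.004,0.118,-0.004],[0.004,0.118,-0.004]]}' 100
python3 go.py .553 -.2275 .12
```

```text
clock: 28.68
position: [0.5482, -0.0644, 0.1869]
ee_rot: [-0.707, -0.002, -0.004, 0.707]
ft_force: [0.3, 0.6, -0.4]
grip_width: 1.001
off [ 0.024  0.334 -0.815] zaz 89.8 tilt [0.41 0.01] j7 0.03 j [ 0.04  0.2  -0.01  1.72  0.    1.21  0.03] F [ 0.3  0.6 -0.4] T [ 0.01 -0.03 -0.02] t 28.7
```

```bash
python3 -m pendant '{"offset":[[0.024,0,-0.3],[0.024,0,-0.6],[0.024,0.1,-0.815],[0.024,0.25,-0.815],[0.024,0.33,-0.815],[0.024,0.33,-0.815]],"turn":[[0,0,0.009],[0,0,0.009],[0,0,0.009],[0,0,0.009],[0,0,0.009],[0,0,0.009]]}' 100
python3 wb.py .553 -.2275 .018
```

```text
clock: 29.42
position: [0.553, -0.2253, 0.1197]
ee_rot: [-0.707, 0.001, 0.001, 0.708]
ft_force: [0.3, -0.4, 0.4]
grip_width: 1.002
blk px [317. 254.] ctr [ 554.6 -227.9] size [56.2 54.9] ang 88.3 z 0.0507
off [-0.003  0.515 -0.009] zaz 90.0 tilt [-0.    0.05] j7 0.34 j [ 0.24  0.35  0.09  1.67 -0.04  1.12  0.34] F [ 0.9  0.5 -0.2] T [0.02 0.02 0.03] t 29.5
```

```bash
python3 -m pendant '{"offset":[[0.004,0.1,-0.012],[0.004,0.3,-0.012],[0.004,0.45,-0.012],[0.004,0.508,-0.012],[0.004,0.508,-0.012]],"turn":[[0,0.025,0],[0,0.025,0],[0,0.025,0],[0,0.025,0],[0,0.025,0]]}' 100
python3 -m pendant '{"offset":[[0,0,0],[0,0,0],[0,0,0],[0,0,0],[0,-0.2,0],[0,-0.45,0],[0,-0.55,0]],"turn":[[0,0,0],[0,0,0],[0,0,0],[0,0,0],[0,0,0],[0,0,0],[0,0,0]]}' 20 40
python3 go.py .541 .073 .13
```

```text
clock: 30.1
position: [0.5543, -0.2279, 0.0193]
ee_rot: [-0.707, 0.007, -0.007, 0.707]
ft_force: [0.3, 0.5, 0.8]
grip_width: 0.998
clock: 30.98
position: [0.5556, -0.2286, 0.1327]
ee_rot: [0.707, -0.006, 0.008, -0.707]
ft_force: [1.0, -0.1, -2.9]
grip_width: 0.647
off [-0.103  0.013  1.506] zaz 88.8 tilt [ 0.21 -0.01] j7 0.32 j [ 0.23  0.35  0.1   1.66 -0.04  1.14  0.32] F [ 1.  -0.1 -2.9] T [-0.01 -0.06 -0.05] t 31.0
```

```bash
python3 -m pendant '{"offset":[[-0.02,0,0.3],[-0.04,0,0.6],[-0.06,0,0.8],[-0.06,0,0.9],[-0.06,0,0.9]],"turn":[[0,-0.05,0.005],[0,-0.1,0.005],[0,-0.147,0.005],[0,-0.147,0.005],[0,-0.147,0.005]]}'
python3 go.py .5414 .0715 .13
python3 -m pendant '{"offset":[[-0.02,0,0.3],[0,0,0.5],[0.02,0,0.6],[0.02,0,0.6],[0.02,0,0.6]],"turn":[[0,0,0],[0,0,0],[0,0,0],[0,0,0],[0,0,0]]}'
python3 go.py .5414 .0715 .066
```

```text
clock: 31.6
position: [0.5472, -0.0465, 0.1329]
ee_rot: [-0.706, -0.035, 0.035, 0.706]
ft_force: [0.5, -1.4, -2.7]
grip_width: 0.65
off [0.029 0.014 0.59 ] zaz 95.6 tilt [0. 0.] j7 0.1 j [ 0.02  0.24 -0.02  1.79  0.01  1.11  0.1 ] F [ 0.5 -1.4 -2.7] T [-0.07 -0.01  0.03] t 31.6
clock: 32.22
position: [0.5395, 0.0712, 0.1328]
ee_rot: [0.707, 0.034, -0.034, -0.706]
ft_force: [-0.3, -0.6, -2.3]
grip_width: 0.65
off [0.009 0.334 0.001] zaz 95.5 tilt [-0.01 -0.04] j7 -0.14 j [-0.13  0.24 -0.1   1.8   0.03  1.11 -0.14] F [-0.3 -0.6 -2.3] T [-0.    0.01 -0.03] t 32.2
```

```bash
python3 -m pendant '{"offset":[[0.009,0.1,0],[0.009,0.25,0],[0.009,0.334,0],[0.009,0.334,0],[0.009,0.334,0]],"turn":[[0,0.002,0],[0,0.002,0],[0,0.002,0],[0,0.002,0],[0,0.002,0]]}'
python3 go.py .5447 .0799 .0625
python3 -m pendant '{"offset":[[0,0.01,0],[0,0.016,0],[0,0.018,0.0],[0,0.018,0.01],[0,0.018,0.02],[0,0.018,0.03],[0,0.018,0.04],[0,0.018,0.04]],"turn":[[0,0,0],[0,0,0],[0,0,0],[0,0,0],[0,0,0],[0,0,0],[0,0,0],[0,0,0]]}'
python3 go.py .5447 .0799 .0625
```

```text
clock: 32.85
position: [0.5421, 0.0711, 0.067]
ee_rot: [0.707, 0.034, -0.033, -0.706]
ft_force: [0.5, -0.0, -2.6]
grip_width: 0.65
off [0.017 0.023 0.043] zaz 95.4 tilt [ 0.06 -0.04] j7 -0.15 j [-0.13  0.32 -0.09  1.85  0.04  0.98 -0.15] F [ 0.5 -0.  -2.6] T [0.03 0.02 0.06] t 32.9
clock: 33.85
position: [0.5414, 0.0783, 0.0634]
ee_rot: [0.707, 0.033, -0.033, -0.706]
ft_force: [-0.4, -3.8, -1.5]
grip_width: 0.647
off [0.017 0.004 0.006] zaz 95.3 tilt [ 0.06 -0.09] j7 -0.17 j [-0.14  0.32 -0.1   1.85  0.04  0.97 -0.17] F [-0.4 -3.8 -1.5] T [-0.72 -0.03 -0.08] t 33.9
```

```bash
python3 -m pendant '{"offset":[[0.01,0.006,0],[0.018,0.006,0],[0.022,0.006,0.005],[0.024,0.006,0.01],[0.024,0.006,0.014],[0.024,0.006,0.014]],"turn":[[0,0,0],[0,0,0],[0,0,0],[0,0,0],[0,0,0],[0,0,0]]}'
python3 go.py .5447 .0799 .0625
python3 -m pendant '{"offset":[[0.006,0,0.006],[0.006,0,0.008],[0.006,0,0.008],[0.006,0,0.008]],"turn":[[0,0,0],[0,0,0],[0,0,0],[0,0,0]]}'
python3 go.py .5447 .0799 .0625
```

```text
clock: 34.6
position: [0.5447, 0.0787, 0.0626]
ee_rot: [0.708, 0.032, -0.033, -0.705]
ft_force: [-10.8, -12.0, 12.0]
grip_width: 0.645
off [0.    0.    0.006] zaz 95.2 tilt [-0.14 -0.27] j7 -0.17 j [-0.15  0.33 -0.1   1.84  0.04  0.98 -0.17] F [-10.8 -12.   12. ] T [-2.32  2.3   0.36] t 34.6
clock: 35.1
position: [0.5448, 0.0787, 0.0627]
ee_rot: [0.709, 0.03, -0.034, -0.704]
ft_force: [-9.0, -9.2, 8.2]
grip_width: 0.647
off [0.    0.001 0.006] zaz 95.2 tilt [-0.3  -0.38] j7 -0.17 j [-0.15  0.33 -0.1   1.83  0.04  0.98 -0.17] F [-9.  -9.2  8.2] T [-1.49  1.71  0.34] t 35.1
```

```bash
python3 -m pendant '{"offset":[[0,0,0],[0,0,0],[0,0,0],[0,-0.2,0],[0,-0.45,0],[0,-0.5,0]],"turn":[[0,0,0],[0,0,0],[0,0,0],[0,0,0],[0.008,0,-0.007],[0.008,0,-0.007]]}' 100
python3 - <<'E'
from meas import *
from go import go
im,d,m,o=cam("wrist"); W=world(d,m,o); blocks(W,im,.08,.104,box=(.45,.62,.0,.2))
im,d,m,o=cam("top"); W=world(d,m,o); blocks(W,im,box=(.3,.62,-.6,-.15)); go(.4144,-.2359,.15)
E
```

```text
clock: 35.85
position: [0.5471, 0.08, 0.1664]
ee_rot: [-0.706, -0.034, 0.03, 0.707]
ft_force: [1.0, 0.7, 0.1]
grip_width: 0.999
blk px [309. 200.] ctr [542.5 106.8] size [ 55.2 111. ] ang 5.3 z 0.0925
blk px [455. 262.] ctr [ 479.9 -405.4] size [54.2 57. ] ang 12.0 z 0.05
blk px [387. 288.] ctr [ 414.4 -236.1] size [54.6 55.6] ang 12.3 z 0.0497
off [-0.799  0.067 -1.512] zaz 95.2 tilt [0.16 0.  ] j7 -0.16 j [-0.14  0.22 -0.1   1.74  0.02  1.17 -0.16] F [ 0.8  0.6 -1.1] T [-0.05  0.02  0.03] t 36.0
```

```bash
python3 -m pendant '{"offset":[[-0.1,0,-0.3],[-0.25,0,-0.55],[-0.4,0,-0.8],[-0.45,0,-0.95],[-0.45,0,-0.95]],"turn":[[0,-0.08,0],[0,-0.16,0],[0,-0.16,0],[0,-0.16,0],[0,-0.16,0]]}' 100
python3 go.py .4144 -.236 .12
python3 -m pendant '{"offset":[[-0.1,0,-0.2],[-0.25,0,-0.4],[-0.275,0.1,-0.6],[-0.275,0.2,-0.6],[-0.275,0.22,-0.6],[-0.275,0.22,-0.6]],"turn":[[0,0,0.004],[0,0,0.004],[0,0,0.004],[0,0,0.004],[0,0,0.004],[0,0,0.004]]}' 100
python3 wb.py .4144 -.236 .018
```

```text
clock: 36.58
position: [0.4722, -0.1201, 0.1622]
ee_rot: [0.703, 0.075, -0.075, -0.703]
ft_force: [0.3, 0.3, -0.2]
grip_width: 0.999
off [-0.405  0.211 -0.506] zaz 102.2 tilt [ 0.03 -0.01] j7 0.37 j [ 0.12  0.08  0.04  1.91 -0.    1.15  0.37] F [ 0.3  0.3 -0.2] T [ 0.01 -0.04  0.  ] t 36.6
clock: 37.33
position: [0.444, -0.2478, 0.1178]
ee_rot: [-0.703, -0.074, 0.077, 0.703]
ft_force: [-0.4, -0.4, 0.3]
grip_width: 0.998
blk px [273. 221.] ctr [ 415.8 -236. ] size [55.1 55.5] ang 12.4 z 0.0503
off [-0.132  0.502  0.091] zaz 102.3 tilt [-0.14  0.  ] j7 0.66 j [ 0.27  0.17  0.16  1.91 -0.03  1.06  0.66] F [-0.  -0.3  0.1] T [ 0.02  0.02 -0.02] t 37.4
```

```bash
python3 -m pendant '{"offset":[[-0.128,0,0.091],[-0.128,0.1,0.091],[-0.128,0.3,0.091],[-0.128,0.45,0.091],[-0.128,0.495,0.091],[-0.128,0.495,0.091]],"turn":[[0,0,-0.003],[0,0,-0.003],[0,0,-0.003],[0,0,-0.003],[0,0,-0.003],[0,0,-0.003]]}' 100
python3 go.py .4151 -.236 .019
python3 -m pendant '{"offset":[[0,0,0],[0,0,0],[0,0,0],[0,0,0],[0,-0.2,0],[0,-0.45,0],[0,-0.57,0]],"turn":[[0,0,0],[0,0,0],[0,0,0],[0,0,0],[0,0,0],[0,0,0],[0,0,0]]}' 20 40
python3 go.py .5466 .0158 .13
```

```text
clock: 38.12
position: [0.4156, -0.2357, 0.02]
ee_rot: [0.703, 0.076, -0.076, -0.703]
ft_force: [-0.4, 0.5, 1.3]
grip_width: 1.003
off [-0.003  0.005 -0.001] zaz 102.3 tilt [ 0.01 -0.01] j7 0.68 j [ 0.28  0.25  0.15  2.06 -0.05  0.83  0.68] F [-0.4  0.5  1.3] T [-0.03  0.04  0.03] t 38.1
clock: 39.0
position: [0.4164, -0.2361, 0.1371]
ee_rot: [0.704, 0.077, -0.074, -0.702]
ft_force: [0.1, -0.0, -3.9]
grip_width: 0.647
off [0.904 0.036 1.093] zaz 102.3 tilt [ 0.2  -0.12] j7 0.65 j [ 0.26  0.08  0.16  1.97 -0.02  1.09  0.65] F [ 0.1 -0.  -3.9] T [-0.03 -0.02 -0.04] t 39.0
```

```bash
python3 -m pendant '{"offset":[[0.15,0,0.2],[0.3,0,0.4],[0.5,0,0.6],[0.7,0,0.8],[0.75,0,0.95],[0.75,0,0.95]],"turn":[[0,0.05,0.004],[0,0.1,0.004],[0,0.153,0.004],[0,0.153,0.004],[0,0.153,0.004],[0,0.153,0.004]]}'
python3 go.py .5466 .0158 .067
```

```text
clock: 39.75
position: [0.5227, -0.0155, 0.1373]
ee_rot: [0.707, 0.035, -0.035, -0.706]
ft_force: [0.4, -0.1, -3.1]
grip_width: 0.651
off [0.134 0.352 0.144] zaz 95.7 tilt [ 0.03 -0.06] j7 0.03 j [-0.03  0.19 -0.04  1.85  0.01  1.11  0.03] F [ 0.4 -0.1 -3.1] T [-0.06  0.05 -0.04] t 39.8
```

```bash
python3 -m pendant '{"offset":[[0.134,0,0.144],[0.134,0.1,0.144],[0.134,0.25,0.144],[0.134,0.352,0.144],[0.134,0.352,0.144],[0.134,0.352,0.144]],"turn":[[0,0.007,0],[0,0.007,0],[0,0.007,0],[0,0.007,0],[0,0.007,0],[0,0.007,0]]}'
python3 go.py .5499 .0242 .0635
python3 -m pendant '{"offset":[[0,0.01,0],[0,0.016,0],[0,0.018,0.0],[0,0.018,0.01],[0,0.018,0.02],[0,0.018,0.03],[0,0.018,0.04],[0,0.018,0.04]],"turn":[[0,0,0],[0,0,0],[0,0,0],[0,0,0],[0,0,0],[0,0,0],[0,0,0],[0,0,0]]}'
python3 go.py .5499 .0242 .0635
```

```text
clock: 40.5
position: [0.5471, 0.0152, 0.068]
ee_rot: [0.707, 0.033, -0.032, -0.706]
ft_force: [0.7, -0.1, -2.4]
grip_width: 0.651
off [0.018 0.023 0.043] zaz 95.3 tilt [ 0.1  -0.07] j7 -0.04 j [-0.07  0.32 -0.05  1.85  0.02  0.98 -0.04] F [ 0.7 -0.1 -2.4] T [ 0.01  0.03 -0.02] t 40.5
clock: 41.5
position: [0.5464, 0.0231, 0.0644]
ee_rot: [0.707, 0.033, -0.032, -0.706]
ft_force: [-0.1, -0.4, -3.3]
grip_width: 0.646
off [0.018 0.005 0.004] zaz 95.3 tilt [ 0.1  -0.08] j7 -0.05 j [-0.08  0.32 -0.06  1.85  0.02  0.97 -0.05] F [-0.1 -0.4 -3.3] T [-0.08  0.01 -0.05] t 41.5
```

```bash
python3 -m pendant '{"offset":[[0.01,0.008,0],[0.018,0.008,0],[0.022,0.008,0.005],[0.024,0.008,0.01],[0.024,0.008,0.016],[0.024,0.008,0.016]],"turn":[[0,0,0],[0,0,0],[0,0,0],[0,0,0],[0,0,0],[0,0,0]]}'
python3 go.py .5499 .0242 .0635
python3 -m pendant '{"offset":[[0.006,0,0.006],[0.006,0,0.01],[0.006,0,0.01],[0.006,0,0.01]],"turn":[[0,0,0],[0,0,0],[0,0,0],[0,0,0]]}'
python3 go.py .5499 .0242 .0635
```

```text
clock: 42.25
position: [0.5499, 0.0235, 0.0633]
ee_rot: [0.708, 0.032, -0.032, -0.705]
ft_force: [-9.6, -11.3, 10.7]
grip_width: 0.642
off [ 0.    -0.001  0.004] zaz 95.2 tilt [-0.06 -0.28] j7 -0.06 j [-0.08  0.33 -0.06  1.84  0.03  0.97 -0.06] F [ -9.6 -11.3  10.7] T [-2.12  2.03  0.53] t 42.2
clock: 42.75
position: [0.5499, 0.0234, 0.0634]
ee_rot: [0.709, 0.031, -0.033, -0.704]
ft_force: [-8.3, -7.5, 6.2]
grip_width: 0.651
off [ 0.    -0.     0.004] zaz 95.2 tilt [-0.21 -0.4 ] j7 -0.06 j [-0.08  0.33 -0.06  1.84  0.03  0.98 -0.06] F [-8.3 -7.5  6.2] T [-1.3   1.59  0.64] t 42.8
```

Release, then check the row and the last block.

```bash
python3 -m pendant '{"offset":[[0,0,0],[0,0,0],[0,0,0],[0,-0.2,0],[0,-0.45,0],[0,-0.5,0]],"turn":[[0,0,0],[0,0,0],[0,0,0],[0,0,0],[0.008,0,-0.004],[0.008,0,-0.004]]}' 100
python3 - <<'E'
from meas import *
from go import go
im,d,m,o=cam("wrist"); W=world(d,m,o); blocks(W,im,.08,.104,box=(.45,.62,-.06,.2))
im,d,m,o=cam("top"); W=world(d,m,o); blocks(W,im,box=(.3,.62,-.6,-.15)); go(.48,-.4052,.15)
E
```

```text
clock: 43.5
position: [0.5521, 0.0245, 0.1671]
ee_rot: [0.706, 0.034, -0.03, -0.706]
ft_force: [0.5, 0.8, -0.9]
grip_width: 1.0
blk px [309. 137.] ctr [545.  79.] size [ 55.3 167.8] ang 5.3 z 0.0924
blk px [455. 262.] ctr [ 479.8 -405.4] size [54.6 55.7] ang 12.1 z 0.0499
off [-0.547  0.073 -2.107] zaz 95.2 tilt [ 0.11 -0.04] j7 -0.05 j [-0.08  0.22 -0.06  1.75  0.01  1.17 -0.05] F [-0.8  0.4 -1.1] T [ 0.04 -0.04  0.01] t 43.6
```

```bash
python3 -m pendant '{"offset":[[-0.05,0,-0.3],[-0.1,0,-0.6],[-0.2,0,-0.85],[-0.25,0,-1],[-0.25,0,-1]],"turn":[[0,-0.08,0],[0,-0.155,0],[0,-0.155,0],[0,-0.155,0],[0,-0.155,0]]}' 100
python3 go.py .48 -.405 .15
python3 -m pendant '{"offset":[[-0.02,0,-0.3],[-0.04,0,-0.6],[-0.08,0,-0.8],[-0.12,0,-0.9],[-0.12,0,-0.9]],"turn":[[0,0,0],[0,0,0],[0,0,0],[0,0,0],[0,0,0]]}' 100
python3 go.py .48 -.405 .12
```

```text
clock: 44.22
position: [0.5175, -0.182, 0.1629]
ee_rot: [0.704, 0.073, -0.073, -0.703]
ft_force: [0.4, 0.8, 0.2]
grip_width: 0.999
off [-0.413  0.066 -1.052] zaz 101.9 tilt [-0.05 -0.04] j7 0.47 j [ 0.19  0.21  0.07  1.76 -0.02  1.17  0.47] F [0.4 0.8 0.2] T [ 0.03 -0.01 -0.01] t 44.2
clock: 44.85
position: [0.5305, -0.363, 0.162]
ee_rot: [-0.703, -0.072, 0.073, 0.703]
ft_force: [0.5, -0.5, 0.3]
grip_width: 1.001
off [-0.29   0.211 -0.154] zaz 101.8 tilt [-0.12  0.02] j7 0.79 j [ 0.4   0.41  0.17  1.51 -0.07  1.23  0.79] F [ 0.5 -0.5  0.3] T [ 0.03  0.03 -0.01] t 44.9
```

```bash
python3 -m pendant '{"offset":[[-0.29,0,-0.154],[-0.29,0.1,-0.154],[-0.29,0.211,-0.154],[-0.29,0.211,-0.154],[-0.29,0.211,-0.154]],"turn":[[0,0,-0.003],[0,0,-0.003],[0,0,-0.003],[0,0,-0.003],[0,0,-0.003]]}' 100
python3 wb.py .48 -.405 .02
```

```text
clock: 45.48
position: [0.4811, -0.4038, 0.1209]
ee_rot: [-0.703, -0.074, 0.073, 0.703]
ft_force: [0.2, 0.1, 0.3]
grip_width: 1.0
blk px [314. 249.] ctr [ 481.5 -405.3] size [55.1 56. ] ang 12.1 z 0.0504
off [-0.007  0.506 -0.002] zaz 101.9 tilt [ 0.09 -0.03] j7 0.9 j [ 0.48  0.42  0.19  1.6  -0.09  1.14  0.9 ] F [0.3 0.2 0. ] T [-0.   -0.   -0.05] t 45.5
```

Run:
```python
from meas import *
D=np.load("/tmp/top.npz"); W=D["W"]; c=W[240,470]; print(c)
m=(np.hypot(W[...,0]-.527,W[...,1]+.44)<.05)&(W[...,2]>.015)&(W[...,1]<-.36)&(W[...,0]>.505); n,l,s,cc=cv2.connectedComponentsWithStats(m.astype(np.uint8))
for i in range(1,n):
    p=W[l==i]; print(s[i,4],np.percentile(p,[3,50,97],axis=0).round(3).tolist())
```

```text
[ 0.53671269 -0.45153015  0.01629277]
1 [[0.562, -0.444, 0.016], [0.562, -0.444, 0.016], [0.562, -0.444, 0.016]]
1 [[0.562, -0.452, 0.016], [0.562, -0.452, 0.016], [0.562, -0.452, 0.016]]
112 [[0.511, -0.477, 0.015], [0.537, -0.457, 0.017], [0.557, -0.436, 0.02]]
1 [[0.552, -0.429, 0.015], [0.552, -0.429, 0.015], [0.552, -0.429, 0.015]]
2 [[0.55, -0.477, 0.017], [0.551, -0.475, 0.017], [0.552, -0.474, 0.018]]
1 [[0.547, -0.486, 0.083], [0.547, -0.486, 0.083], [0.547, -0.486, 0.083]]
25 [[0.526, -0.435, 0.015], [0.534, -0.429, 0.017], [0.544, -0.423, 0.02]]
4 [[0.542, -0.477, 0.016], [0.543, -0.474, 0.016], [0.547, -0.472, 0.021]]
132 [[0.511, -0.489, 0.024], [0.528, -0.487, 0.059], [0.543, -0.486, 0.098]]
1 [[0.531, -0.439, 0.016], [0.531, -0.439, 0.016], [0.531, -0.439, 0.016]]
4 [[0.521, -0.442, 0.015], [0.523, -0.44, 0.017], [0.526, -0.438, 0.018]]
1 [[0.524, -0.475, 0.015], [0.524, -0.475, 0.015], [0.524, -0.475, 0.015]]
2 [[0.516, -0.428, 0.017], [0.517, -0.427, 0.018], [0.518, -0.426, 0.019]]
50 [[0.505, -0.453, 0.015], [0.508, -0.423, 0.046], [0.518, -0.401, 0.055]]
1 [[0.506, -0.395, 0.018], [0.506, -0.395, 0.018], [0.506, -0.395, 0.018]]
```

```bash
python3 -m pendant '{"offset":[[0.0,0,0],[0,0.1,0],[0,0.3,0],[0,0.45,0],[0,0.5,0],[0,0.5,0]],"turn":[[0,-0.004,0.002],[0,-0.004,0.002],[0,-0.004,0.002],[0,-0.004,0.002],[0,-0.004,0.002],[0,-0.004,0.002]]}' 85
python3 go.py .4808 -.405 .02
python3 -m pendant '{"offset":[[0,0,0],[0,0,0],[0,0,0],[0,0,0],[0,-0.2,0],[0,-0.45,0],[0,-0.57,0]],"turn":[[0,0,0],[0,0,0],[0,0,0],[0,0,0],[0,0,0],[0,0,0],[0,0,0]]}' 20 40
python3 go.py .5519 -.040 .13
```

```text
clock: 46.28
position: [0.481, -0.4042, 0.0207]
ee_rot: [-0.703, -0.074, 0.075, 0.703]
ft_force: [-0.1, -0.3, -0.0]
grip_width: 0.852
off [-0.002  0.003 -0.004] zaz 102.1 tilt [-0.04  0.01] j7 0.91 j [ 0.49  0.53  0.17  1.66 -0.11  0.96  0.91] F [-0.1 -0.3 -0. ] T [ 0.03  0.01 -0.05] t 46.3
clock: 47.15
position: [0.4818, -0.4048, 0.1378]
ee_rot: [0.704, 0.075, -0.074, -0.702]
ft_force: [0.1, -0.7, -2.6]
grip_width: 0.645
off [0.724 0.036 1.711] zaz 102.1 tilt [ 0.1  -0.13] j7 0.9 j [ 0.48  0.4   0.19  1.58 -0.08  1.17  0.9 ] F [ 0.1 -0.7 -2.6] T [-0.04  0.02  0.01] t 47.1
```

```bash
python3 -m pendant '{"offset":[[0.1,0,0.3],[0.2,0,0.5],[0.3,0,0.7],[0.4,0,0.9],[0.45,0,1],[0.45,0,1]],"turn":[[0,0.05,0.002],[0,0.1,0.002],[0,0.15,0.002],[0,0.15,0.002],[0,0.15,0.002],[0,0.15,0.002]]}'
python3 go.py .5519 -.04 .13
python3 -m pendant '{"offset":[[0.08,0,0.25],[0.15,0,0.45],[0.2,0,0.65],[0.2,0,0.72],[0.2,0,0.72]],"turn":[[0,0,0],[0,0,0],[0,0,0],[0,0,0],[0,0,0]]}'
python3 go.py .5519 -.04 .068
```

```text
clock: 47.9
position: [0.5285, -0.1881, 0.1376]
ee_rot: [0.707, 0.034, -0.034, -0.706]
ft_force: [-0.1, -0.4, -3.0]
grip_width: 0.649
off [0.188 0.037 0.726] zaz 95.5 tilt [ 0.03 -0.08] j7 0.38 j [ 0.17  0.26  0.1   1.76 -0.03  1.12  0.38] F [-0.1 -0.4 -3. ] T [-0.06  0.01 -0.01] t 47.9
clock: 48.52
position: [0.5542, -0.0413, 0.1373]
ee_rot: [0.707, 0.034, -0.034, -0.706]
ft_force: [-0.1, 0.3, -2.5]
grip_width: 0.648
off [-0.011  0.347  0.008] zaz 95.5 tilt [ 0.02 -0.1 ] j7 0.09 j [-0.02  0.25  0.01  1.77 -0.    1.12  0.09] F [-0.1  0.3 -2.5] T [-0.07  0.03  0.01] t 48.5
```

```bash
python3 -m pendant '{"offset":[[-0.012,0,0.006],[-0.012,0.1,0.006],[-0.012,0.25,0.006],[-0.012,0.347,0.006],[-0.012,0.347,0.006],[-0.012,0.347,0.006]],"turn":[[0.002,0.003,0],[0.002,0.003,0],[0.002,0.003,0],[0.002,0.003,0],[0.002,0.003,0],[0.002,0.003,0]]}'
python3 go.py .5552 -.0316 .0642
python3 -m pendant '{"offset":[[0,0.01,0],[0,0.016,0],[0,0.019,0.0],[0,0.019,0.01],[0,0.019,0.02],[0,0.019,0.03],[0,0.019,0.04],[0,0.019,0.04]],"turn":[[0,0,0],[0,0,0],[0,0,0],[0,0,0],[0,0,0],[0,0,0],[0,0,0],[0,0,0]]}'
python3 go.py .5552 -.0316 .0642
python3 -m pendant '{"offset":[[0.01,0.008,0],[0.018,0.008,0],[0.022,0.008,0.005],[0.024,0.008,0.01],[0.024,0.008,0.016],[0.024,0.008,0.016]],"turn":[[0,0,0],[0,0,0],[0,0,0],[0,0,0],[0,0,0],[0,0,0]]}'
python3 go.py .5552 -.0316 .0642
```

```text
clock: 49.28
position: [0.5522, -0.0415, 0.0689]
ee_rot: [0.706, 0.033, -0.032, -0.706]
ft_force: [-0.1, -0.4, -2.4]
grip_width: 0.642
off [0.02  0.023 0.048] zaz 95.3 tilt [ 0.08 -0.03] j7 0.09 j [-0.01  0.32  0.01  1.83 -0.    0.98  0.09] F [-0.1 -0.4 -2.4] T [-0.03 -0.03 -0.01] t 49.3
clock: 50.28
position: [0.5515, -0.0333, 0.0651]
ee_rot: [0.706, 0.033, -0.032, -0.706]
ft_force: [-0.3, -0.9, -1.8]
grip_width: 0.645
off [0.019 0.004 0.007] zaz 95.3 tilt [ 0.08 -0.03] j7 0.07 j [-0.03  0.33  0.    1.84 -0.    0.97  0.07] F [-0.3 -0.9 -1.8] T [0.02 0.02 0.01] t 50.3
clock: 51.02
position: [0.5551, -0.0329, 0.064]
ee_rot: [0.708, 0.032, -0.032, -0.705]
ft_force: [-7.5, -9.3, 9.6]
grip_width: 0.646
off [ 0.001 -0.001  0.006] zaz 95.2 tilt [-0.04 -0.2 ] j7 0.06 j [-0.03  0.34  0.01  1.83  0.    0.98  0.06] F [-7.5 -9.3  9.6] T [-1.9   1.79  0.05] t 51.0
```

```bash
python3 -m pendant '{"offset":[[0.006,0,0.008],[0.006,0,0.012],[0.006,0,0.012],[0.006,0,0.012]],"turn":[[0,0,0],[0,0,0],[0,0,0],[0,0,0]]}'
python3 -m pendant '{"offset":[[0,0,0],[0,0,0],[0,0,0],[0,-0.2,0],[0,-0.5,0],[0,-0.8,0],[0,-1,0],[0,-1,-0.1]],"turn":[[0,0,0],[0,0,0],[0,0,0],[0,0,0],[0,0,0],[0,0,0],[0,0,0],[0,0,0]]}' 100
python3 - <<'E'
from rect import *
from go import go
go(.5,0,.3); P=[];n=0
for k in range(6):
    im,d,m,o=cam("wrist"); W=world(d,m,o); P.append(W)
W=np.nanmean(P,0); blocks(W,im,.08,.104,box=(.45,.64,-.1,.2))
save("w6.png",np.hstack([cv2.resize(im,(427,320)),patch(im,m,o,-.0,.0,.092,h=.13,N=320)]))
im,d,m,o=cam("top");np.savez("/tmp/topf",im=im,W=world(d,m,o))
E
```

```text
clock: 51.52
position: [0.5551, -0.0328, 0.0642]
ee_rot: [0.708, 0.03, -0.032, -0.704]
ft_force: [-7.4, -6.5, 5.2]
grip_width: 0.642
clock: 52.52
position: [0.5591, -0.0499, 0.2683]
ee_rot: [0.708, 0.034, -0.031, -0.705]
ft_force: [0.4, 0.3, -1.3]
grip_width: 0.996
off [-0.271 -0.161  0.275] zaz 95.3 tilt [ 0.21 -0.3 ] j7 0.1 j [-0.02  0.17  0.03  1.58  0.    1.38  0.1 ] F [ 0.4  0.3 -1.3] T [-0.   -0.01 -0.03] t 52.5
blk px [313. 101.] ctr [550.4  24.2] size [ 55.6 174.6] ang 5.3 z 0.0924
```

View pics/w6.png

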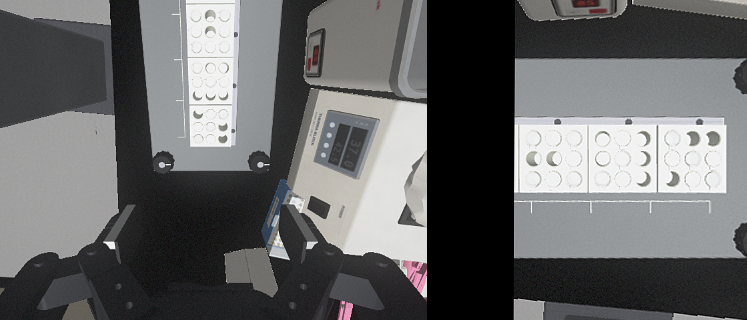

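The row looks flush and square along the rail. I'll back off to see all of it, the knobs and the level.

```bash
python3 -m pendant '{"offset":[[-0.1,-0.2,-0.3],[-0.2,-0.35,-0.6],[-0.3,-0.4,-0.8],[-0.4,-0.4,-0.95],[-0.4,-0.4,-1],[-0.4,-0.4,-1]],"turn":[[0,0,0],[0,0,0],[0,0,0],[0,0,0],[0,0,0],[0,0,0]]}' 100
python3 - <<'E'
from rect import *
from go import go
go(.5,-.2,.3); P=[]
for k in range(8):
    im,d,m,o=cam("top"); P.append(world(d,m,o))
W=np.nanmean(P,0); blocks(W,im,.08,.104,box=(.45,.64,-.12,.2))
x,y,z=[W[...,i] for i in range(3)]
dx=(x-C0[0])*np.cos(YAW)+(y-C0[1])*np.sin(YAW); dy=-(x-C0[0])*np.sin(YAW)+(y-C0[1])*np.cos(YAW)
f=np.c_[dx.ravel(),dy.ravel(),z.ravel()].reshape(W.shape)
kb=plane(f,((abs(dx)>.115)|(abs(dy)>.19))&(abs(z)<.01)&(x>.38)&(x<.66)&(abs(y-.05)<.32)&(im.max(-1)<60))
md=(abs(dx)<.09)&(abs(dy)<.165)&~((abs(abs(dx)-.074)<.03)&(abs(abs(dy)-.148)<.03))&~((dx>-.04)&(dx<.055)&(dy>-.14))&~(abs(dy-.117)<.015)&(z>.03)&(z<.055)
kd=plane(f,md); print("slope mrad",((kd[0]-kb[0])[:2]*1e3).round(2),"h",kd[0][2]-kb[0][2],kb,kd)
for n in("amber","white"):
    c=dict(amber=(.596,.322),white=(.440,-.487))[n]; print(n,circ(W,c,.05,.03))
t=np.hstack([patch(im,m,o,a,b,.068,h=.025,N=150) for a,b,_ in (KN[k] for k in("fl","rl","fr","rr"))])
save("f1.png",np.vstack([cv2.resize(im[150:320,120:520],(600,255)),t]))
E
```

```text
clock: 53.62
position: [0.4961, -0.2559, 0.3444]
ee_rot: [0.708, 0.03, -0.033, -0.705]
ft_force: [0.3, 1.2, -0.8]
grip_width: 1.001
off [0.046 0.22  0.277] zaz 95.2 tilt [-0.28 -0.25] j7 0.5 j [ 0.22  0.15  0.19  1.46 -0.02  1.54  0.5 ] F [ 0.3  1.2 -0.8] T [ 0.1  -0.01  0.04] t 53.6
blk px [270. 233.] ctr [546.   50.6] size [ 55.  223.9] ang 5.2 z 0.0915
slope mrad [-0.18  0.74] h 0.04281722969553578 (array([ 0.00071372, -0.0006383 , -0.00162246]), 11591, np.float64(0.0009159825346995718)) (array([0.00053536, 0.0001062 , 0.04119477]), 3313, np.float64(0.0008643378783239866))
amber (array([601.3, 328.7]), 27.1, np.float64(0.2566), np.float64(0.4484), np.int64(583))
white (array([ 441.8, -491.8]), 22.5, np.float64(0.1823), np.float64(0.185), np.int64(7))
```

View pics/f1.png

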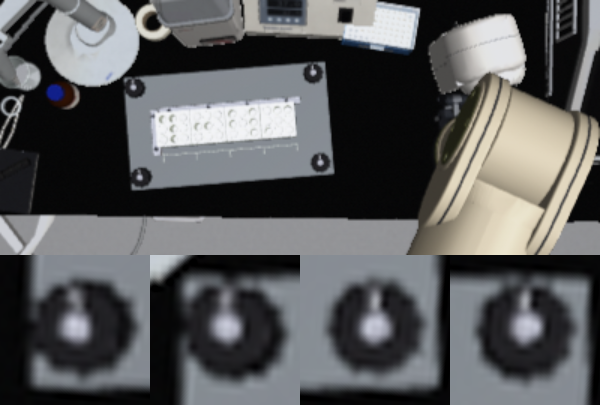

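Row measures 223.9 × 55 mm at 5.2°, all pointers are up, and the slope is under 1 mrad. The arm hides the white bottle, so one scene view to check it.

```bash
python3 -c "
from h import *
im,d,m,o=cam('scene'); save('s2.png',im)"
```

View pics/s2.png

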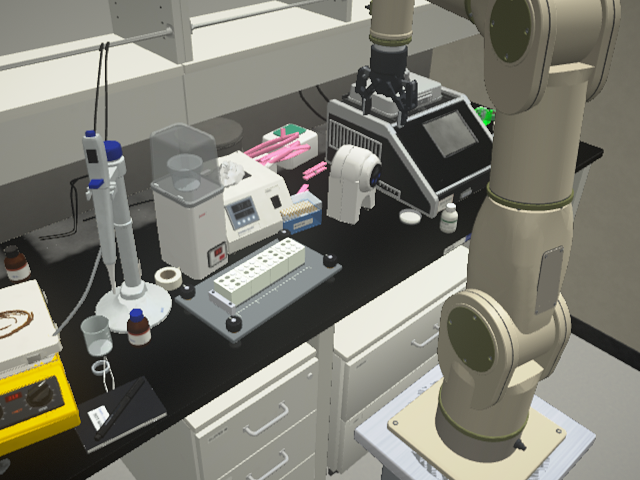

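The scene view shows both bottles upright, amber at (138,325) and white at (449,218). The four blocks are in a row on the deck, and the gripper is clear.

```bash
python3 -c "
from workcell import manip
print(manip.hand_in())"
```

```text
the job is handed in; nothing more can be done
None
```

The deck is levelled, all four tube blocks are loaded in the row, and the job is handed in at about 54 s on the robot's clock.

**Levelling:** The index marks on the knobs showed the front left screw backed off by about 217° and the rear right by about 211°. With the deck empty, I turned both clockwise to zero.

**Loading:** The blocks went in one at a time. I pressed each gently (about 10 N) against the rail and against the stop or its neighbour before letting go.

**Last checks:**
- **Level:** The pointers on all four knobs were within about 3° of zero, which is under 0.1 mm of foot height. The deck was within about 0.7 mrad of parallel to the bench.
- **Steadiness:** I did not test it by rocking the deck. It follows only from the screw angles and the measured slope.
- **Row:** It measured 223.9 × 55 mm, against 224 × 56 mm nominal. It lay at 5.2°, and the deck at 5.3–5.5°, so I saw no gaps or skew.
- **Bottles:** Both were upright in the last scene picture. The top-view readings at that point were no use: the arm hid the white bottle, and taller things nearby spoiled the amber one.

The front left screw took about 15 N of downward load at the end of its turn, but its pointer still read zero afterwards.

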